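# Screen a scoop of salvaged lock parts

## Task

Swing the sorting screen's lever all the way over to the left, then tip everything in the scoop onto the grate (put back on it whatever spills), so that the small plugs drop into the right half of the box, and only when they lie on the grate pick the lock cases and padlocks off and put them in the steel tray. Finish with the empty scoop standing upright in the middle of its rubber mat and the lever back upright, and leave the bottle, jar and screwdriver alone.

Things in the scene. Friction and masses are not known exactly. Their poses are not given: they have to be found in the camera images.
- screen: Grey sorting screen, a fixed open-topped steel box 232 (x) x 202 (y) x 175 mm high, walls 6 mm. Origin under its centre; x points away from the robot (turned up to 15 degrees), y to the robot's left. Inside, 19 mm below the rim, lies a grate. Under it a flap hinged along y = 0 at z = 20 mm parts the box into a left (+y) and a right (-y) half; leaning left it sends small pieces right.
- grate (a point): Centre of the grate, 156 mm up, level with the tops of its bars: round 8 mm bars, four along the screen's x (39.6 mm apart) lying on four more along y (45.6 mm apart), leaving openings of about 32 x 37 mm, also along the walls.
- lever (a joint): Angle (rad) of the diverter lever, a rod outside the screen's front wall (robot's side); the flap under the grate is fixed to it and leans with it. 0 is upright, + leans to the robot's left (screen +y), stops at -0.8 and +0.8. It turns about the screen's x axis 20 mm above the bench, is stiff (about 2 N at the knob) and stays where it is left.
- lever_knob (a point): Centre of the lever's black ball knob (28 mm across), 190 mm from the pivot on a 10 mm rod; it swings in a plane 170 mm in front (screen -x) of the screen's centre, 54 mm clear of its front wall.
- scoop: Aluminium scoop, 200 long x 142 wide, walls 68 mm high, sheet 3 mm, about 0.28 kg, on the mat, all pieces in it. Origin under the floor's middle. Mouth open to its -x (towards the robot), where the floor ramps up at 25 degrees from x = -78 mm to a lip at x = -107, 15 mm high; rear wall at x = 92. A strap over it at x = 20, 102 mm up, bears the grip. Empties when tipped mouth down 80 to 90 degrees.
- scoop_grip (a point): Centre of the scoop's black grip block, 30 (scoop x) x 20 (scoop y) x 52 mm high, 134 mm above the scoop's underside and at its x = 20 mm; take it across the 20 mm (scoop y). The top of the block is 158 mm above the underside.
- mat: Black rubber mat fixed to the bench, 250 (x) x 200 (y) x 4 mm, the scoop's place. Origin under its centre, z up.
- tray: Loose open steel tray 250 (x) x 210 (y) x 35 mm high, walls 4 mm, inner floor 4 mm up, 0.9 kg, for the oversize pieces. Origin under its centre. It stands on the bench at the other side of the screen from the mat; which side varies.
- case1: Plain steel lock case, an oversize piece: a block 80 x 38 x 54 mm. Origin at the centre of the block; its x is the long way, y the 38 mm thickness, z the 54 mm width. Weighs about 0.1 kg; too big to pass the grate in any pose. Starts in the scoop. May be absent.
- case2: Plain steel lock case, an oversize piece: a block 80 x 38 x 54 mm. Origin at the centre of the block; its x is the long way, y the 38 mm thickness, z the 54 mm width. Weighs about 0.1 kg; too big to pass the grate in any pose. Starts in the scoop. May be absent.
- padlock1: Brass padlock, an oversize piece: a block 52 x 38 x 54 mm with a shackle reaching 33 mm beyond its +x end (44 mm across, 10 thick). Origin at the centre of the block without shackle; its x points to the shackle, y is the 38 mm thickness, z the 54 mm width. Weighs about 0.11 kg; too big to pass the grate. Starts in the scoop. May be absent.
- padlock2: Brass padlock, an oversize piece: a block 52 x 38 x 54 mm with a shackle reaching 33 mm beyond its +x end (44 mm across, 10 thick). Origin at the centre of the block without shackle; its x points to the shackle, y is the 38 mm thickness, z the 54 mm width. Weighs about 0.11 kg; too big to pass the grate. Starts in the scoop. May be absent.
- plug1: Small brass lock plug, a cylinder 22 mm across and 20 mm high, 30 g, origin at its centre. Falls through the grate's openings (one caught on a bar only needs a push). Starts near the scoop's mouth. May be absent.
- plug2: Small brass lock plug, a cylinder 22 mm across and 20 mm high, 30 g, origin at its centre. Falls through the grate's openings (one caught on a bar only needs a push). Starts near the scoop's mouth. May be absent.
- plug3: Small brass lock plug, a cylinder 22 mm across and 20 mm high, 30 g, origin at its centre. Falls through the grate's openings (one caught on a bar only needs a push). Starts near the scoop's mouth. May be absent.
- plug4: Small brass lock plug, a cylinder 22 mm across and 20 mm high, 30 g, origin at its centre. Falls through the grate's openings (one caught on a bar only needs a push). Starts near the scoop's mouth. May be absent.
- plug5: Small brass lock plug, a cylinder 22 mm across and 20 mm high, 30 g, origin at its centre. Falls through the grate's openings (one caught on a bar only needs a push). Starts near the scoop's mouth. May be absent.
- oil: Bystander: white oil bottle, 48 mm across, 130 mm high, origin under its centre.
- jar: Bystander: glass jar, 68 mm across, 80 mm high, origin under its centre.
- driver: Bystander: screwdriver lying on the bench beyond the screen.

How it is judged (in metres and radians):
On the way, in this order (a step that is already met when the one before it is completed fails the run):
1. the lever is swung right over to the left (value of joint lever above 0.68 rad), for 0.2 s.
2. all oversize pieces lie on the grate, out of the scoop, the lever still over to the left (x of case1 in the frame of screen between -0.113 and 0.113 m and y of case1 in the frame of screen between -0.098 and 0.098 m and z of case1 in the frame of screen between 0.16 and 0.3 m and x of case2 in the frame of screen between -0.113 and 0.113 m and y of case2 in the frame of screen between -0.098 and 0.098 m and z of case2 in the frame of screen between 0.16 and 0.3 m and x of padlock1 in the frame of screen between -0.113 and 0.113 m and y of padlock1 in the frame of screen between -0.098 and 0.098 m and z of padlock1 in the frame of screen between 0.16 and 0.3 m and x of padlock2 in the frame of screen between -0.113 and 0.113 m and y of padlock2 in the frame of screen between -0.098 and 0.098 m and z of padlock2 in the frame of screen between 0.16 and 0.3 m and value of joint lever above 0.55 rad and linear speed of each of case1, case2, padlock1, padlock2 below 0.05 m/s and distance between each of case1, case2, padlock1, padlock2 and scoop_grip above 0.14 m), for 0.2 s.
3. all oversize pieces are in the tray (x of case1 in the frame of tray between -0.121 and 0.121 m and y of case1 in the frame of tray between -0.101 and 0.101 m and z of case1 in the frame of tray between 0 and 0.1 m and x of case2 in the frame of tray between -0.121 and 0.121 m and y of case2 in the frame of tray between -0.101 and 0.101 m and z of case2 in the frame of tray between 0 and 0.1 m and x of padlock1 in the frame of tray between -0.121 and 0.121 m and y of padlock1 in the frame of tray between -0.101 and 0.101 m and z of padlock1 in the frame of tray between 0 and 0.1 m and x of padlock2 in the frame of tray between -0.121 and 0.121 m and y of padlock2 in the frame of tray between -0.101 and 0.101 m and z of padlock2 in the frame of tray between 0 and 0.1 m), for 0.2 s.
At the end, for the whole second after the job is handed in: All oversize pieces are in the tray, all small plugs in the right half of the screen box below the grate, the scoop upright on its mat with its origin within 60 mm of the mat's centre, the tray level, the lever within 0.15 rad of upright, everything at rest (all of step 3 and y of plug1 in the frame of screen between -0.1 and -0.004 m and x of plug1 in the frame of screen between -0.113 and 0.113 m and z of each of plug1, plug2, plug3, plug4, plug5 in the frame of screen below 0.12 m and y of plug2 in the frame of screen between -0.1 and -0.004 m and x of plug2 in the frame of screen between -0.113 and 0.113 m and y of plug3 in the frame of screen between -0.1 and -0.004 m and x of plug3 in the frame of screen between -0.113 and 0.113 m and y of plug4 in the frame of screen between -0.1 and -0.004 m and x of plug4 in the frame of screen between -0.113 and 0.113 m and y of plug5 in the frame of screen between -0.1 and -0.004 m and x of plug5 in the frame of screen between -0.113 and 0.113 m and horizontal distance between scoop and mat below 0.06 m and angle between each of scoop, tray's own z axis and vertical below 0.12 rad and height (world z) of scoop below 0.02 m and value of joint lever between -0.15 and 0.15 rad and linear speed of each of case1, case2, padlock1, padlock2, plug1, plug2, plug3, plug4, plug5, scoop, tray below 0.03 m/s); the robot touches nothing.
It fails at once if the bottle, jar or screwdriver is moved more than 40 mm (distance of any of oil, jar, driver from where it was at the start of the episode above 0.04 m).
Of case1, case2, padlock1, padlock2 only 2 to 4 are there at a start; the rules pass over those that are not, and their reading is None.
Of plug1, plug2, plug3, plug4, plug5 only 2 to 5 are there at a start; the rules pass over those that are not, and their reading is None.
At some moment in a run one of scoop, tray may be knocked a few centimetres aside while the robot is not near it.
It also fails if it takes over 210 s, if anything falls off the work surface, if the arm or the gripper's body presses on something with over 40 N, if the wrist force passes 120 N, or if a joint passes its speed limit or range.

## Robot

A 6-joint arm with a two-finger parallel gripper is mounted at the origin on the work surface. World frame = base frame: x ahead of the robot, y to its left, z up, the work surface at z = 0. Lengths are in mm, angles in rad, forces in N, time in s.
With the tool pointing down it reaches from about 275 to 850 mm from the base axis. Payload 5.2 kg.
Tool frame: the origin (TCP) lies midway between the tips of the shut fingers; the grasp point (between the pads) lies 19 mm behind it; z points along the fingers, y is the line along which they close (so a half turn about z gives the same grasp; the last joint's range is limited). The gripper opens to 85 mm and grips with 20 to 120 N. Pads are 22 mm wide; open, the fingers measure 114 mm over their backs; the gripper's body (76 mm by 85 mm) begins 54 mm behind the grasp point. The pads swing forward as they close: fully open they stand 13 mm farther back than shut.
Start: joints at [-1.544, 0.259, 1.535, -0, 1.348, -0.203], TCP at [125.302, -535.541, 231.31] pointing down, gripper open.
Joint ranges: [-3.14, 3.14], [-0.91, 2.08], [0.19, 2.58], [-1.22, 4.36], [0.22, 2.71], [-3.12, 3.12]. Speed limits (rad/s): [2.57, 2.57, 3.14, 3.14, 3.14, 3.14].

## Interface

Orientations are given as a unit quaternion [x, y, z, w].
In Python, from rig import bot gives the robot as it stands.
- The arm moves only by the shell command python3 -m inch 'ROWS' [FORCE]. ROWS is JSON, a list of rows, each a list of 5 numbers: the opening in per cent of the stroke, from 0 (shut) to 100 (fully open), then the shift along the tool's x, y, z in cm, then the turn about the tool's z in rad. In form: [[fingers, tx, ty, tz, roll], ...]. A call has 1 to 12 rows; each row shifts and turns the commanded pose from where the row before left it, along the tool's axes as they then stand; what a row does not reach is not made up. A row lasts 1/10 s, in which the tool goes at most 50 mm and 8.59 degrees, less where a joint would pass 70% of its speed; a pose out of reach is approached as far as the arm can. A call is refused whole if a number of a shift passes 5 or a number of a turn 0.15, either way. A call with a gripper value outside its range is refused whole. The fingers move at their own pace and stop on an object; FORCE is the grip in N (left out, the last holds). Time passes only in rows, so rows that do not move let the fingers close. It gives the time, the measured TCP pose, the force, the opening and the grip force at its end, in the units of the state.
- bot.get_state(): the state, without advancing time (a new reading comes with each control period).
- bot.camera(name): name is "scene" or "top"; returns the picture (384x512x3 uint8, red, green, blue); there is no depth.
- bot.camera_model(name): a dict with "fx", "fy", "cx", "cy" (pixels), "rvec" (rotation vector, rad) and "tvec" (3), from world to camera coordinates, as OpenCV has them. Camera axes: x right, y down, z forward; pixel columns grow to the right and rows downward; lengths in mm; the calibration is good to about 2 mm. A picture is of the moment at which its call begins. camera_model takes no time and is no camera call.
- bot.finish_job(): hands the job in; it is judged then, once.
The state is a dict: "time_s": time; "qpos": joint angles; "qd": joint speeds; "effort": joint torques, N m; "tcp_pos": TCP position; "ee_rot": TCP orientation; "force": force on the tool from outside, world axes, zero at the start; "ft_torque": the same for the moment, N m; "finger_gap": finger opening in mm; "grip_force": force on a finger pad.
Only numpy, scipy, OpenCV 4.12 (cv2) and the standard library are available. Lean on these libraries where they do the work, as an engineer would, in place of code of your own. Each camera call takes 0.05 s, during which the arm holds its last target. There are 200 camera calls.

## Working session

There is one attempt and no reset: what is moved stays moved. The work goes in short steps, Python scripts to look and compute and a shell command to move; the robot and the scene stay as the last step left them, time stands still between calls to the robot, and variables do not carry over. Pictures are saved under pics/ and viewed, at most 14 in all, crops included, and the job is handed in when it is done.

```bash
ls; mkdir -p pics
python3 - <<'E'
from rig import bot
import cv2
print(bot.get_state())
for n in("scene","top"):
    im=bot.camera(n); cv2.imwrite(f"pics/{n}0.png",im[:,:,::-1]); print(bot.camera_model(n))
E
```

```text
pics
{'time_s': 0.0, 'qpos': array([-1.54382565e+00,  2.59330330e-01,  1.53606891e+00, -1.04573939e-05,
        1.34797383e+00, -2.02782615e-01]), 'qd': array([-0.00027871,  0.00025536, -0.00115526,  0.00122549, -0.00092668,
        0.00071621]), 'effort': array([-6.68194953e-04, -4.46035194e+01, -2.90574539e+01, -3.57712697e-04,
        1.16530439e-02, -9.45805652e-06]), 'tcp_pos': array([ 125.27000657, -535.01852923,  230.48718126]), 'ee_rot': array([ 9.93408405e-01,  1.14625253e-01,  7.30752861e-05, -8.87219967e-04]), 'force': array([-0.62526049,  0.34350403, -1.13361308]), 'ft_torque': array([-0.0298826 ,  0.00762654,  0.01376007]), 'grip_force': 0.0, 'finger_gap': 85.37788624779576}
{'fx': 454.3316390700042, 'fy': 454.3316390700042, 'cx': 260.0734163183572, 'cy': 198.77449930700482, 'rvec': array([ 1.94724124,  1.18326547, -0.57865057]), 'tvec': array([-288.29151421, -180.32180579, 1681.23991878])}
{'fx': 441.31563010745003, 'fy': 441.31563010745003, 'cx': 253.08532984656864, 'cy': 190.08115760577593, 'rvec': array([ 2.13598563, -2.16972319,  0.15793856]), 'tvec': array([  25.00466391,  588.28567759, 1244.36383907])}
```

View pics/top0.png

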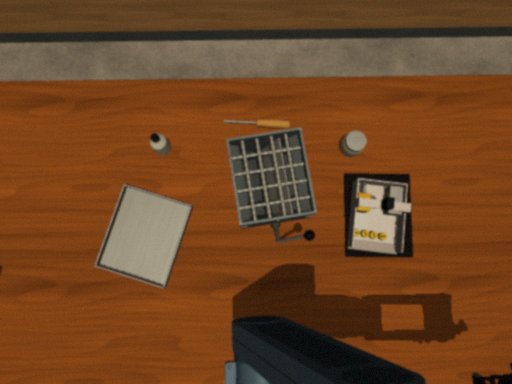

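View pics/scene0.png

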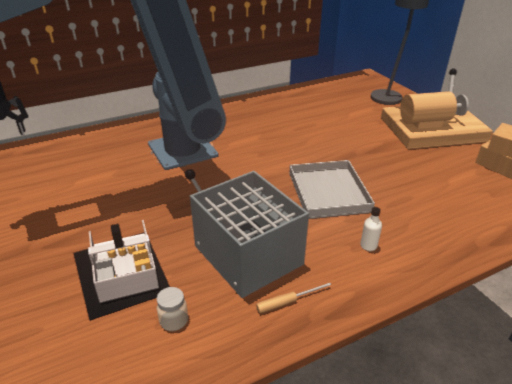

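Top view: screen is centred near (271,178), the lever knob at (309,235) leans right, and the scoop sits on the mat at (378,215). The tray is at (145,235). Four plugs show near the mouth at about (370,235), with padlocks behind.

```bash
cat > h.py <<'E'
import numpy as np, cv2
from rig import bot
from scipy.spatial.transform import Rotation as R
M={n:bot.camera_model(n) for n in("scene","top")}
def ray(n,uv):
    m=M[n]; r=cv2.Rodrigues(m["rvec"])[0]; u=np.array(uv,float)
    d=r.T@np.array([(u[0]-m["cx"])/m["fx"],(u[1]-m["cy"])/m["fy"],1]); return -r.T@m["tvec"],d/np.linalg.norm(d)
def at(n,uv,z):
    o,d=ray(n,uv); return o+d*(z-o[2])/d[2]
def tri(a,b):
    (o1,d1),(o2,d2)=ray("top",a),ray("scene",b)
    s=np.linalg.lstsq(np.c_[d1,-d2],o2-o1,rcond=None)[0]
    p,q=o1+d1*s[0],o2+d2*s[1]; return (p+q)/2,np.linalg.norm(p-q)
def px(n,p):
    m=M[n]; r=cv2.Rodrigues(m["rvec"])[0]; c=r@np.array(p,float)+m["tvec"]
    return np.array([m["fx"]*c[0]/c[2]+m["cx"],m["fy"]*c[1]/c[2]+m["cy"]])
def mask(im,lo,hi,roi):
    h=cv2.inRange(cv2.cvtColor(im,cv2.COLOR_RGB2HSV),lo,hi); m=np.zeros_like(h)
    x0,y0,x1,y1=roi; m[y0:y1,x0:x1]=h[y0:y1,x0:x1]; return m
def crop(im,x0,y0,x1,y1,k): return cv2.resize(im[y0:y1,x0:x1],None,fx=k,fy=k,interpolation=cv2.INTER_CUBIC)
def save(f,im): cv2.imwrite("pics/"+f,im[:,:,::-1])
E
python3 - <<'E'
from h import *
t=cv2.imread("pics/top0.png")[:,:,::-1]
a=crop(t,220,120,325,250,4); b=crop(t,335,165,420,265,4)
o=np.zeros((520,770,3),np.uint8); o[:520,:420]=a; o[:400,430:770]=b; save("c1.png",o)
# mat, tray
for nm,lo,hi,roi in(("mat",(0,0,0),(180,255,40),(335,165,425,265)),("tray",(0,0,90),(180,60,255),(85,170,200,295))):
    m=mask(np.ascontiguousarray(t),lo,hi,roi); p=np.argwhere(m)[:,::-1].astype(np.float32)
    c,s,an=cv2.minAreaRect(p); z=4 if nm=="mat" else 35
    print(nm,c,s,an,at("top",c,z),[at("top",q,z)[:2].round() for q in cv2.boxPoints((c,s,an))])
k=np.argwhere(mask(np.ascontiguousarray(t),(0,0,0),(180,255,40),(300,228,318,243)))[:,::-1].mean(0)
s=np.ascontiguousarray(cv2.imread("pics/scene0.png")[:,:,::-1])
k2=np.argwhere(mask(s,(0,0,0),(180,255,45),(182,166,198,182)))[:,::-1].mean(0)
print("knob",k,k2,tri(k,k2))
E
```

```text
mat (378.0, 215.0) (82.0, 66.0) 90.0 [ 513.15918488 -355.36245202    4.        ] [array([ 639., -263.]), array([ 636., -462.]), array([ 391., -446.]), array([ 394., -252.])]
tray (143.3000030517578, 235.10000610351562) (72.73237609863281, 86.64640808105469) 18.434947967529297 [463.34078218 333.9806358   35.        ] [array([381., 470.]), array([618., 398.]), array([547., 196.]), array([314., 272.])]
knob [308.76056338 234.94366197] [189.87719298 174.28070175] (array([ 450.18592617, -121.84759789,  197.96485321]), np.float64(1.2947170187348946))
```

View pics/c1.png

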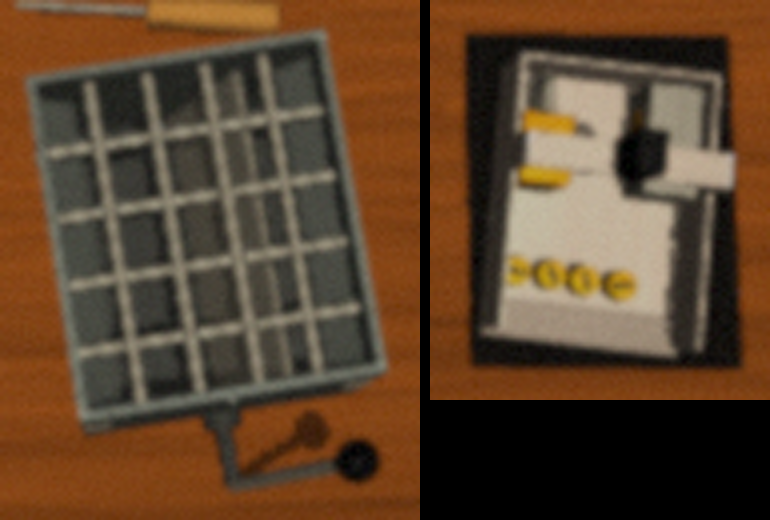

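Run:
```python
from h import *
C=[at("top",q,175)[:2] for q in((227.5,139.5),(301.2,128.7),(315.7,212),(240.7,224.5))]
C=np.array(C);c=C.mean(0); fx=(C[0]+C[1]-C[2]-C[3])/2; fy=(C[0]+C[3]-C[1]-C[2])/2
print("screen",c,np.linalg.norm(fx),np.linalg.norm(fy),np.arctan2(fx[1],fx[0]),np.arctan2(-fy[0],fy[1]))
g=lambda u,v:(335+(u-430)/4,165+v/4)
P=[at("top",g(*q),68)[:2] for q in((522,55),(718,75))]; P=np.array(P)
d=P[0]-P[1]; print("scoop rear",P,np.linalg.norm(d),np.arctan2(-d[0],d[1]))
a,b=at("top",g(522,55),68)[:2],at("top",g(483,330),15)[:2]
b2=at("top",g(680,355),15)[:2]; d=b-b2; print("lip",b,b2,np.linalg.norm(d),np.arctan2(-d[0],d[1]))
print("grip",at("top",g(640,155),158), "rr-front", at("top",g(703,350),68))
print(bot.get_state()["qpos"])
```

```text
screen [607.40796187 -31.27275498] 226.11731452191063 197.331239235628 0.13935050202750907 0.14215953952332683
scoop rear [[ 613.0132142  -285.04832917]
 [ 596.40533013 -424.80086136]] 140.73589472798997 -0.11828307128393668
lip [ 418.57764675 -259.78988818] [ 398.18637361 -402.89015752] 144.5458097126021 -0.1415435082298113
grip [ 530.43559866 -337.16567457  158.        ] rr-front [ 401.90077012 -401.70099272   68.        ]
[-1.54378747e+00  2.59276281e-01  1.53596584e+00  1.25855888e-05
  1.34800525e+00 -2.02733551e-01]
```

```bash
cat >> h.py <<'E'
SC=np.array([607.4,-31.3]); SY=0.141
EX=np.array([np.cos(SY),np.sin(SY)]); EY=np.array([-np.sin(SY),np.cos(SY)])
def S(x,y): return SC+x*EX+y*EY
def yaw():
    x=R.from_quat(bot.get_state()["ee_rot"]).as_matrix()[:,0]; return np.arctan2(x[1],x[0])
def to(x,y,z,w=None):
    "shift in tool axes [cm] from here, then roll"
    s=bot.get_state(); r=R.from_quat(s["ee_rot"]).as_matrix()
    d=r.T@(np.array([x,y,z])-s["tcp_pos"])/10
    roll=None if w is None else (-(w-yaw())+np.pi/2)%np.pi-np.pi/2
    print("tool cm",d.round(2),"roll",None if roll is None else round(roll,3),"tilt",r[:,2].round(3))
E
python3 - <<'E'
from h import *
p=S(-170,-68); print(p); to(p[0],p[1],230,SY)
E
```

```text
[ 448.64334887 -122.51581946]
tool cm [ 40.88 -32.81   0.12] roll 0.089 tilt [-0.     0.002 -1.   ]
```

```bash
python3 -m inch '[[59,3.72,-2.98,0,0],[59,3.72,-2.98,0,0],[59,3.72,-2.98,0,0],[59,3.72,-2.98,0,0],[59,3.72,-2.98,0,0],[59,3.72,-2.98,0,0],[59,3.72,-2.98,0,0],[59,3.72,-2.98,0,0],[59,3.72,-2.98,0,0],[59,3.72,-2.98,0,0],[59,3.68,-3.0,0,0],[59,0,0,0,0.089]]'
python3 - <<'E'
from h import *
p=S(-170,-68); to(p[0],p[1],188,SY); print(bot.get_state()["finger_gap"])
E
```

```text
time_s: 1.3
tcp_pos: [450.9, -118.0, 231.0]
ee_rot: [0.997, 0.073, 0.001, -0.001]
force: [-0.7, -0.5, -0.7]
finger_gap: 50.6
grip_force: 0.0
tool cm [-0.3   0.42  4.3 ] roll 0.005 tilt [ 0.001  0.002 -1.   ]
50.62033668425765
```

```bash
python3 -m inch '[[59,-0.3,0.42,2.1,0],[59,0,0,2.2,0],[59,0,0,0,0],[59,0,-2.8,-0.3,0],[59,0,-3,-0.6,0],[59,0,-3,-0.1,0],[59,0,-3,0.4,0],[59,0,-3,0.9,0],[59,0,-3,1.5,0],[59,0,-3.1,2.3,0],[59,0,0,0,0],[59,0,0,0,0]]'
python3 - <<'E'
from h import *
s=bot.get_state(); print(EY@(s["tcp_pos"][:2]-SC), EX@(s["tcp_pos"][:2]-SC))
t=bot.camera("top"); save("c2.png",np.hstack([crop(t,150,120,330,260,2.2),crop(bot.camera("scene"),130,120,310,260,2.2)]))
E
```

```text
time_s: 2.5
tcp_pos: [416.9, 79.6, 147.8]
ee_rot: [0.997, 0.071, -0.0, 0.0]
force: [0.5, -0.6, 0.4]
finger_gap: 50.5
grip_force: 0.0
136.53021545255342 -172.97967524750456
```

View pics/c2.png

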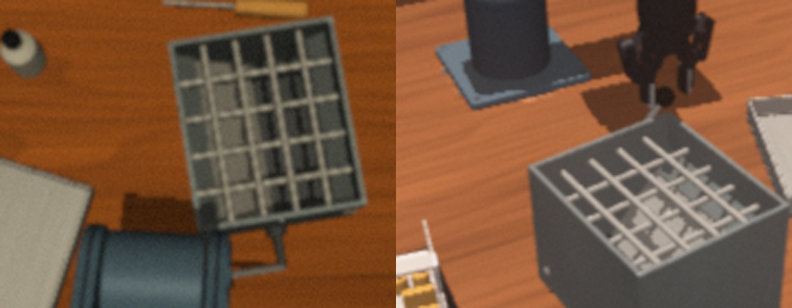

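Lever leans left: the knob sits between the fingers, at about (665,95) of the right crop. A little further to be at the stop.

```bash
python3 -m inch '[[59,0,-0.9,0.6,0],[59,0,0,0,0],[59,0,0,0,0],[59,0,0.5,0,0],[59,0,0,-4,0],[59,0,0,-4.5,0],[59,0,0,-4.5,0]]'
python3 - <<'E'
from h import *
s=np.ascontiguousarray(bot.camera("scene")); t=np.ascontiguousarray(bot.camera("top"))
k=S(-170,133); a=px("scene",[*k,157]); print(a)
u=a.astype(int); m=mask(s,(0,0,0),(180,255,45),(u[0]-9,u[1]-9,u[0]+10,u[1]+10)); q=np.argwhere(m)[:,::-1].mean(0); print(q)
# intersect ray with knob plane
o,d=ray("scene",q); n=np.r_[EX,0]; p=o+d*((n@np.r_[S(-170,0),0]-n@o)/(n@d)); print("lever",np.arctan2(EY@(p[:2]-SC),p[2]-20))
to(530.4,-337.2,250,-0.13)
# scoop: current view
save("c3.png",crop(t,330,160,425,270,5))
E
```

```text
time_s: 3.3
tcp_pos: [415.8, 82.8, 272.6]
ee_rot: [0.998, 0.07, -0.001, -0.0]
force: [0.6, -0.1, -0.9]
finger_gap: 50.3
grip_force: 0.0
[252.03771789 163.75586382]
[252.31578947 164.5       ]
lever 0.7850430951510913
tool cm [ 5.05 43.11  2.91] roll 0.271 tilt [ 0.012 -0.001 -1.   ]
```

View pics/c3.png

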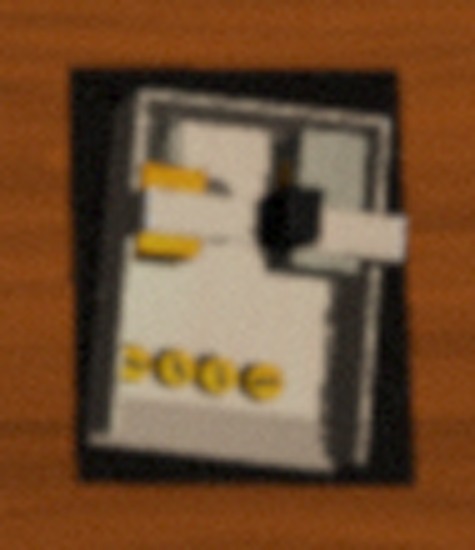

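Scoop unchanged; four plugs near the mouth at v≈370, a padlock partly under the strap at left, cases at the rear; the grip block's top is at about (302,215).

```bash
python3 -m inch '[[60,0.5,4.3,0,0],[60,0.5,4.3,0,0],[60,0.5,4.3,0,0],[60,0.5,4.3,0,0],[60,0.5,4.3,0,0],[60,0.5,4.3,0,0],[60,0.5,4.3,0,0],[60,0.5,4.3,0,0],[60,0.5,4.3,0,0],[60,0.5,4.3,0,0],[60,0,0,0,0.135],[60,0,0,0,0.135]]'
python3 - <<'E'
from h import *
print(at("top",(390.4,203),158)); print(yaw()); to(532,-345,250,-0.13)
t=bot.camera("top"); save("c4.png",np.hstack([crop(t,330,160,425,270,4),crop(bot.camera("scene"),70,210,180,320,4)]))
E
```

```text
time_s: 4.6
tcp_pos: [525.4, -337.4, 269.2]
ee_rot: [0.998, -0.068, -0.001, -0.001]
force: [0.7, 0.2, 0.6]
finger_gap: 51.6
grip_force: 0.0
[ 532.30554515 -344.94877941  158.        ]
-0.13707496433905147
tool cm [0.76 0.66 1.92] roll -0.007 tilt [-0.002  0.002 -1.   ]
```

View pics/c4.png

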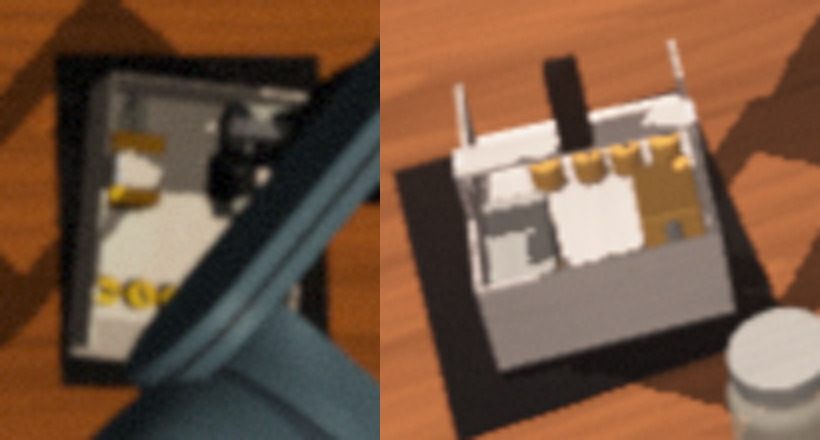

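Contents: one case (right), one padlock (left), four plugs; the grip stands at about (568,95) in the scene crop. Descend and grasp.

```bash
python3 - <<'E'
from h import *
p=px("scene",[532,-345,162]); print((p-[70,210])*4+[380,0])
E
python3 -m inch '[[60,0.76,0.72,3.8,0],[60,0,0,3.8,0],[60,0,0,3.8,0],[60,0,0,3.8,0],[0,0,0,0,0],[0,0,0,0,0],[0,0,0,0,0],[0,0,0,0,0],[0,0,0,0,0],[0,0,0,0,0]]' 110
python3 -m inch '[[0,0,0,0,0],[0,0,0,-2,0],[0,0,0,-4,0],[0,0,0,-4,0],[0,0,0,-4,0],[0,0,0,0,0]]'
python3 - <<'E'
from h import *
save("c5.png",np.hstack([crop(bot.camera("top"),320,150,425,270,3.8),crop(bot.camera("scene"),70,180,175,300,3.8)]))
E
```

```text
[559.98122835  70.67567608]
time_s: 5.7
tcp_pos: [533.0, -343.6, 120.0]
ee_rot: [0.998, -0.064, 0.0, 0.0]
force: [-0.1, 0.5, -6.3]
finger_gap: 18.5
grip_force: 107.8
time_s: 6.3
tcp_pos: [535.3, -345.7, 266.9]
ee_rot: [0.998, -0.064, 0.005, 0.004]
force: [2.1, -0.9, -6.1]
finger_gap: 19.0
grip_force: 108.8
```

View pics/c5.png

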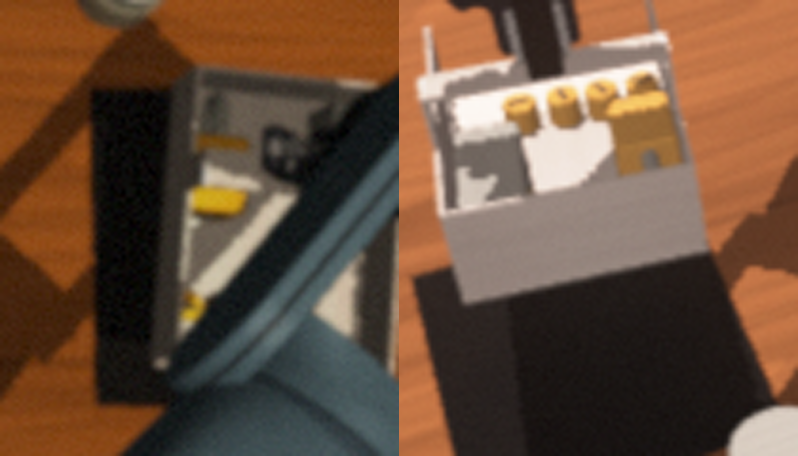

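The scoop is held level with everything in it. Carry it over the screen.

```bash
python3 -m inch '[[0,0,0,-3,0],[0,0,0,-3,0],[0,0,0,0,-0.13],[0,0,0,0,-0.135]]'
python3 - <<'E'
from h import *
p=S(27,0); to(*p,330,SY)
E
```

```text
time_s: 6.8
tcp_pos: [532.5, -343.3, 317.6]
ee_rot: [0.998, 0.07, -0.001, -0.001]
force: [0.0, 0.4, -6.0]
finger_gap: 19.2
grip_force: 109.0
tool cm [ 14.5  -29.84  -1.2 ] roll 0.0 tilt [-0.002  0.002 -1.   ]
```

```bash
python3 -m inch '[[0,0.5,-1,-1.2,0],[0,1,-2.5,0,0],[0,1.7,-3.5,0,0],[0,1.7,-3.5,0,0],[0,1.7,-3.5,0,0],[0,1.7,-3.5,0,0],[0,1.7,-3.5,0,0],[0,1.7,-3.5,0,0],[0,1.7,-3,0,0],[0,1.3,-2.3,0,0],[0,0,0,0,0],[0,0,0,0,0]]'
python3 - <<'E'
from h import *
p=S(27,0); to(*p,267,SY)
save("c6.png",np.hstack([crop(bot.camera("top"),210,110,330,250,3.3),crop(bot.camera("scene"),180,90,300,230,3.3)]))
E
```

```text
time_s: 8.0
tcp_pos: [637.7, -27.0, 330.0]
ee_rot: [0.998, 0.067, -0.001, -0.0]
force: [-0.8, -0.1, -5.8]
finger_gap: 18.8
grip_force: 109.2
tool cm [-0.34  0.01  6.3 ] roll -0.006 tilt [-0.003  0.    -1.   ]
```

View pics/c6.png

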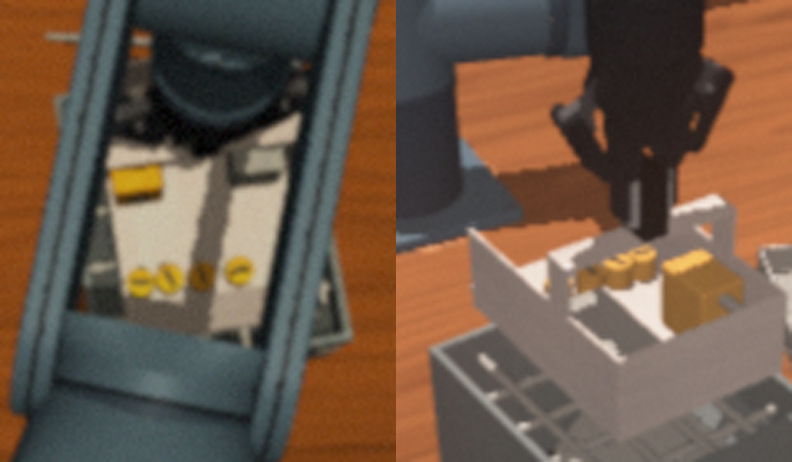

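All still in the scoop, mouth (bottom) towards the robot and above the grate. I'll tilt it a little against the far rim, then use the near rim as the pivot stop.

```bash
python3 -m inch '[[0,1.5,0,0,0],[0,0,0,1.3,0],[0,0,0,0,0]]' 40
python3 -m inch '[[0,0,0,0.8,0],[0,0,0,0.8,0],[0,0,0,0.8,0],[0,0,0,0.8,0],[0,0,0,0,0]]'
python3 - <<'E'
from h import *
s=bot.get_state(); print(EX@(s["tcp_pos"][:2]-SC),EY@(s["tcp_pos"][:2]-SC),s["tcp_pos"][2],s["ft_torque"])
save("c7.png",crop(bot.camera("scene"),170,80,310,230,4))
E
```

```text
time_s: 8.4
tcp_pos: [651.6, -27.2, 315.3]
ee_rot: [0.998, 0.067, -0.003, -0.001]
force: [-0.2, 0.4, -6.8]
finger_gap: 18.5
grip_force: 109.1
time_s: 8.9
tcp_pos: [652.6, -26.9, 290.0]
ee_rot: [0.998, 0.068, 0.002, 0.001]
force: [-7.7, -2.7, 9.6]
finger_gap: 19.0
grip_force: 111.3
45.39195904051301 -2.0278579505020993 289.97587075373053 [0.28112634 0.9083604  0.33585498]
```

View pics/c7.png

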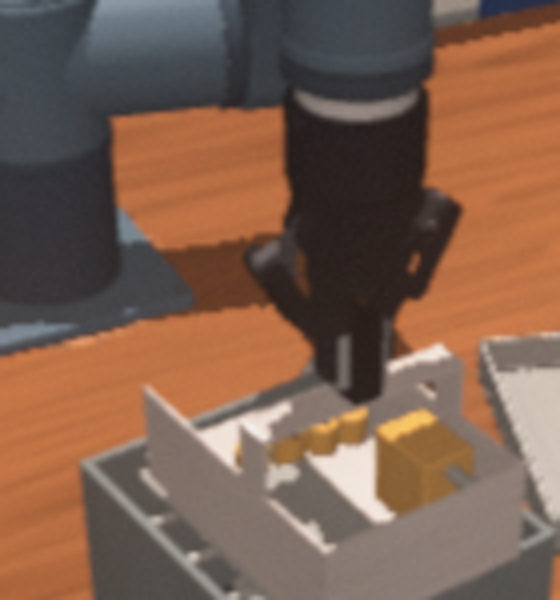

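```bash
python3 -m inch '[[0,0,0,0.3,0],[0,0,0,0,0]]' 25;  python3 -m inch '[[0,0,0,0,0],[0,0,0,0.2,0],[0,0,0,0,0]]' 25; python3 -c "
from h import *
print(bot.get_state()['ft_torque'])"
```

```text
time_s: 9.15
tcp_pos: [652.6, -27.2, 289.6]
ee_rot: [0.998, 0.068, 0.003, 0.001]
force: [-10.5, -3.1, 20.7]
finger_gap: 18.7
grip_force: 112.7
time_s: 9.45
tcp_pos: [652.5, -27.4, 289.5]
ee_rot: [0.998, 0.068, 0.004, 0.002]
force: [-14.7, -3.9, 26.8]
finger_gap: 18.7
grip_force: 113.7
[0.92344276 1.89858246 0.40363575]
```

```bash
python3 -m inch '[[14,0,0,-0.3,0],[14,0,0,0,0],[14,0,0,0,0]]' 25;  python3 -m inch '[[19,0,0,0,0],[19,0,0,0,0],[19,0,0,0,0]]' 25
```

```text
time_s: 9.75
tcp_pos: [652.7, -27.1, 289.7]
ee_rot: [0.998, 0.068, 0.003, 0.001]
force: [-8.7, -3.9, 16.8]
finger_gap: 18.8
grip_force: 112.2
time_s: 10.05
tcp_pos: [652.7, -27.2, 289.7]
ee_rot: [0.998, 0.068, 0.003, 0.001]
force: [-9.1, -2.9, 16.9]
finger_gap: 18.8
grip_force: 112.3
```

```bash
python3 -m inch '[[23,0,0,0,0],[23,0,0,0,0],[23,0,0,0,0]]' 25; python3 -m inch '[[25,0,0,0,0],[0,0,0,0,0],[0,0,0,0,0],[0,0,0,0,0]]' 25
python3 - <<'E'
from h import *
save("c8.png",crop(bot.camera("scene"),170,80,310,230,4))
E
```

```text
time_s: 10.35
tcp_pos: [652.8, -27.7, 289.1]
ee_rot: [0.998, 0.067, 0.002, 0.002]
force: [-7.7, -3.9, 13.6]
finger_gap: 19.3
grip_force: 25.7
time_s: 10.75
tcp_pos: [653.6, -27.3, 286.8]
ee_rot: [0.998, 0.068, 0.002, 0.001]
force: [-1.9, -2.9, 9.1]
finger_gap: 19.5
grip_force: 26.0
```

View pics/c8.png

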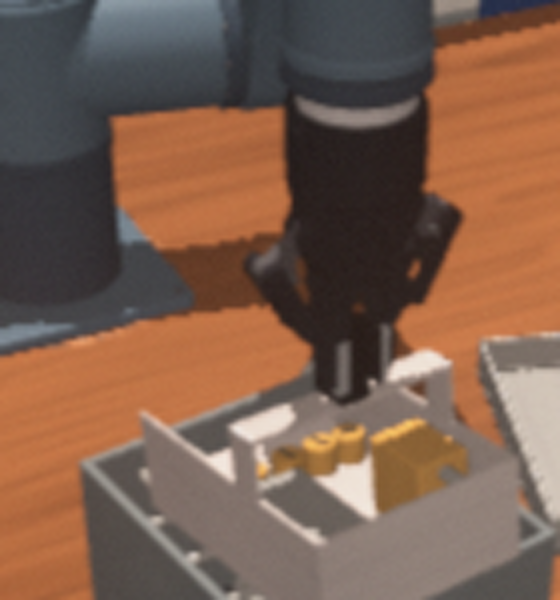

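Grip now at 26 N and scoop nose-down a few degrees. Drag towards the robot to put its mouth against the near rim, then begin the arc.

```bash
python3 -m inch '[[0,-1.5,0,0.2,0],[0,-1.5,0,0.2,0],[0,-1,0,0.2,0],[0,0,0,0,0]]' 
python3 -m inch '[[0,-1.6,0,-0.9,0],[0,-1.7,0,-0.9,0],[0,0,0,0,0]]'
python3 - <<'E'
from h import *
s=bot.get_state(); print(EX@(s["tcp_pos"][:2]-SC),EY@(s["tcp_pos"][:2]-SC),s["tcp_pos"][2],s["ft_torque"])
save("c9.png",crop(bot.camera("scene"),170,80,310,230,4))
E
```

```text
time_s: 11.2
tcp_pos: [623.2, -32.4, 290.7]
ee_rot: [0.998, 0.068, 0.017, 0.003]
force: [15.6, 0.6, 33.0]
finger_gap: 19.5
grip_force: 36.5
time_s: 11.5
tcp_pos: [579.5, -36.2, 297.8]
ee_rot: [0.998, 0.068, 0.001, 0.0]
force: [-0.5, 0.2, -5.9]
finger_gap: 19.7
grip_force: 31.1
-28.281234247281787 -0.9337042398875832 297.79705939830654 [-0.06657035  0.21903272  0.04984245]
```

View pics/c9.png

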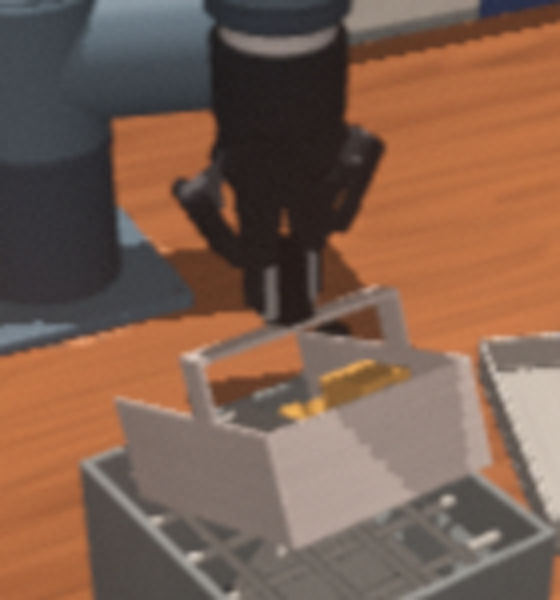

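The scoop is tilted about 25° with its mouth against the near rim. Continue the arc.

```bash
python3 -m inch '[[0,-1.7,0,-0.6,0],[0,-1.7,0,-0.5,0],[0,-1.9,0,-0.3,0],[0,-1.8,0,-0.1,0],[0,0,0,0,0]]' 
python3 -m inch '[[0,-1.5,0,0.4,0],[0,-1.4,0,0.5,0],[0,-1.3,0,1.2,0],[0,0,0,0,0]]'
python3 -m inch '[[0,-1.1,0,0.8,0],[0,-1.2,0,0.8,0],[0,0,0,0,0]]'
python3 - <<'E'
from h import *
s=bot.get_state(); print(EX@(s["tcp_pos"][:2]-SC),EY@(s["tcp_pos"][:2]-SC),s["tcp_pos"][2],s["ft_torque"])
save("c10.png",np.hstack([crop(bot.camera("scene"),150,80,310,230,3),crop(bot.camera("top"),200,110,330,260,3)]))
E
```

```text
time_s: 12.05
tcp_pos: [511.4, -45.6, 313.0]
ee_rot: [0.998, 0.068, 0.003, 0.0]
force: [2.3, 1.9, 3.8]
finger_gap: 19.8
grip_force: 32.7
time_s: 12.45
tcp_pos: [471.2, -52.8, 294.0]
ee_rot: [0.998, 0.068, 0.005, 0.002]
force: [2.8, -3.1, 10.1]
finger_gap: 19.8
grip_force: 34.7
time_s: 12.75
tcp_pos: [446.9, -56.6, 279.0]
ee_rot: [0.998, 0.068, 0.003, 0.003]
force: [-10.3, -2.1, 31.0]
finger_gap: 19.8
grip_force: 37.2
-162.50661006099588 -2.4789550765272317 279.0067207648879 [-0.22503637  1.25204089  0.04251454]
```

View pics/c10.png

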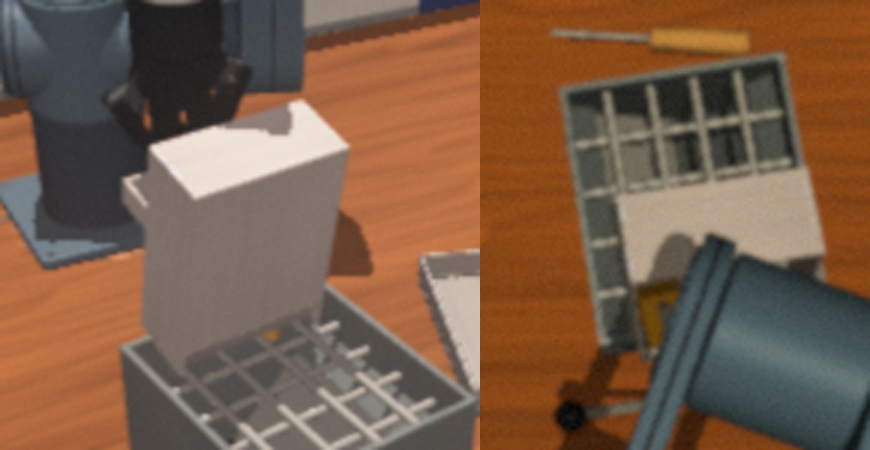

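Scoop is about 85° mouth down inside the box. Tighten and lift straight off.

```bash
python3 -m inch '[[0,0,0,0,0],[0,0,0,0,0],[0,0,0,0,0],[0,0,0,-0.5,0],[0,0,0,-1,0],[0,0,0,-1,0],[0,0,0,-1,0],[0,0,0,-2,0],[0,0,0,-2,0],[0,0,0,-3,0],[0,0,0,0,0]]' 110
python3 - <<'E'
from h import *
s=bot.get_state(); print(EX@(s["tcp_pos"][:2]-SC),s["tcp_pos"][2],s["force"],s["ft_torque"])
sc=np.ascontiguousarray(bot.camera("scene")); t=np.ascontiguousarray(bot.camera("top"))
save("c11s.png",sc); save("c11t.png",t)
for n,im,roi in(("scene",sc,(185,170,310,290)),("top",t,(222,125,322,232))):
    m=mask(im,(18,130,90),(32,255,255),roi)
    k,l,st,ce=cv2.connectedComponentsWithStats(m)
    for i in range(1,k):
        if st[i,4]>4: print(n,ce[i].round(1),st[i,4],(lambda p:(EX@(p[:2]-SC),EY@(p[:2]-SC)))(at(n,ce[i],175)))
E
```

```text
time_s: 13.95
tcp_pos: [447.2, -55.2, 383.7]
ee_rot: [0.998, 0.068, 0.003, 0.002]
force: [0.6, -0.5, -2.2]
finger_gap: 18.3
grip_force: 110.8
-162.0063245697287 383.6674327550206 [ 0.61128341 -0.471711   -2.24811069] [-0.00108309  0.16461213 -0.03476268]
```

```bash
python3 -m inch '[[0,0,0,-2,0],[0,0.2,2,0,0],[0,0.5,4,0,0],[0,0.5,4,0,0],[0,0.5,4,0,0],[0,0.5,4,0,0],[0,0.5,4,0,0],[0,0.5,4,0,0],[0,0.5,3,0,0],[0,0,0,0,0.12],[0,0,0,0,0.1],[0,0,0,0,0]]'
python3 - <<'E'
from h import *
to(534,-357,175,-0.08)
sc=np.ascontiguousarray(bot.camera("scene")); t=np.ascontiguousarray(bot.camera("top"))
save("c12.png",np.hstack([crop(sc,170,160,310,290,2.8),crop(t,215,115,355,245,2.8)]))
E
```

```text
time_s: 15.25
tcp_pos: [521.4, -337.2, 396.9]
ee_rot: [0.999, -0.043, -0.002, -0.001]
force: [0.6, 0.4, -2.6]
finger_gap: 18.7
grip_force: 110.7
tool cm [ 1.5   1.92 22.18] roll -0.006 tilt [-0.003  0.003 -1.   ]
```

View pics/c12.png

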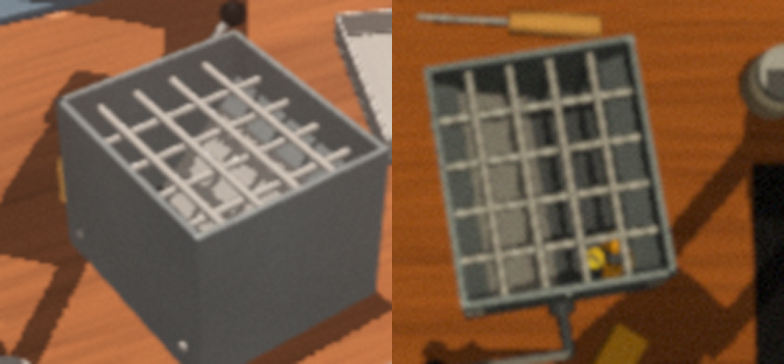

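The top crop shows the plugs in the right half of the box at about (600,260), but a padlock has gone over the near rim onto the bench at (625,345); the grate is bare. First set the scoop down, then recover the pieces.

```bash
python3 -m inch '[[0,0.75,1,4.4,0],[0,0.75,0.9,4.4,0],[0,0,0,4.4,0],[0,0,0,4.4,0],[0,0,0,4.4,0],[0,0,0,0,0],[22,0,0,0,0],[22,0,0,0,0],[22,0,0,0,0]]' 25
python3 - <<'E'
from h import *
to(534,-357,175,-0.08); s=bot.get_state(); print(s["force"],s["ft_torque"])
sc=np.ascontiguousarray(bot.camera("scene")); t=np.ascontiguousarray(bot.camera("top"));save("s13.png",sc);save("t13.png",t)
E
```

```text
time_s: 16.25
tcp_pos: [536.6, -358.4, 182.8]
ee_rot: [0.999, -0.042, 0.002, 0.002]
force: [-0.6, -0.7, -1.7]
finger_gap: 19.1
grip_force: 76.6
tool cm [-0.27 -0.12  0.78] roll -0.004 tilt [ 0.004 -0.004 -1.   ]
[-0.61324657 -0.70333662 -1.65753117] [0.03101034 0.15983471 0.0165513 ]
```

```bash
python3 -m inch '[[23,0,0,0.7,0],[23,0,0,0,0],[23,0,0,0,0],[23,0,0,0,0]]' 25
python3 -c "
from h import *
s=bot.get_state(); print(s['force'],s['ft_torque'])"
python3 -m inch '[[23.5,0,0,0,0],[23.5,0,0,0,0],[23.5,0,0,0,0],[23.5,0,0,0,0]]' 20
python3 -c "
from h import *
s=bot.get_state(); print(s['force'],s['ft_torque'])"
```

```text
time_s: 16.75
tcp_pos: [535.1, -357.2, 172.2]
ee_rot: [0.999, -0.042, -0.0, -0.0]
force: [1.1, -0.3, -2.5]
finger_gap: 19.7
grip_force: 22.5
[ 1.08224121 -0.31394788 -2.4565994 ] [-0.00702202  0.17996207 -0.00673188]
time_s: 17.15
tcp_pos: [535.5, -357.5, 172.9]
ee_rot: [0.999, -0.042, 0.0, 0.0]
force: [-0.4, 0.6, 0.6]
finger_gap: 19.8
grip_force: 0.0
[-0.42699564  0.61014461  0.57551797] [0.01037999 0.0416645  0.02402225]
```

```bash
python3 -m inch '[[0,0,0,0,0],[0,0,0,0,0],[0,0,0,0,0]]' 20
python3 - <<'E'
from h import *
s=bot.get_state(); print(s['force'],s['ft_torque'],s['finger_gap'],s['grip_force'])
sc=np.ascontiguousarray(bot.camera("scene"));save("s14.png",sc)
# where is light scoop in scene: bbox; expected projections for upright / tipped hypotheses
m=mask(sc,(0,0,110),(180,70,255),(60,170,185,320)); k,l,st,ce=cv2.connectedComponentsWithStats(m)
print([(st[i].tolist(),ce[i].round(0).tolist()) for i in range(1,k) if st[i,4]>40])
g=np.array([535,-357,0.]);
for nm,f in(("up@mat",lambda x,y,z:(x-20,y,z+4)),("tip held",lambda x,y,z:(134-z,y,x-20+190)),("tip stand",lambda x,y,z:(134-z,y,x+111))):
    P=np.array([px("scene",g+f(x,y,z)) for x in(-107,92) for y in(-71,71) for z in(0,68)]); print(nm,P.min(0).round(),P.max(0).round())
E
```

```text
time_s: 17.45
tcp_pos: [535.2, -357.2, 172.4]
ee_rot: [0.999, -0.042, 0.0, 0.0]
force: [-0.0, 0.1, 0.7]
finger_gap: 0.2
grip_force: 0.0
[-0.01323197  0.14506015  0.65736099] [ 0.03655645 -0.00734506 -0.00968734] 0.16664968977578856 0.0
[([133, 198, 28, 17, 277], [146.0, 207.0]), ([69, 235, 116, 85, 4710], [126.0, 290.0])]
up@mat [ 78. 220.] [157. 306.]
tip held [ 74. 203.] [162. 308.]
tip stand [ 80. 224.] [165. 325.]
```

```bash
python3 -m inch '[[50,0,0,-5,0],[50,0,0,-5,0],[50,-4,2,0,0],[50,-4,2,0,0],[50,-4,2,0,0],[50,-4,2,0,0],[50,-4,2,0,0],[50,-4,2,0,0],[50,-4,2,0,0],[50,0,0,0,0]]' 25
python3 - <<'E'
from h import *
sc=np.ascontiguousarray(bot.camera("scene")); t=np.ascontiguousarray(bot.camera("top"));save("s15.png",sc);save("t15.png",t)
o=np.zeros((600,800,3),np.uint8)
o[:296,:]=cv2.resize(t[120:268,60:460],(800,296),interpolation=3)
a=cv2.resize(sc[90:330,60:330],(342,304),interpolation=3); o[296:,:342]=a
b=crop(sc,75,200,190,330,2.33)[:304]; o[296:296+b.shape[0],350:350+b.shape[1]]=b
b=crop(sc,150,160,210,270,2.7)[:304]; o[296:296+b.shape[0],630:630+b.shape[1]]=b
save("c15.png",o)
E
```

```text
time_s: 18.5
tcp_pos: [239.7, -475.3, 272.4]
ee_rot: [0.999, -0.045, -0.001, 0.001]
force: [1.8, -0.2, -0.3]
finger_gap: 42.6
grip_force: 0.0
```

View pics/c15.png

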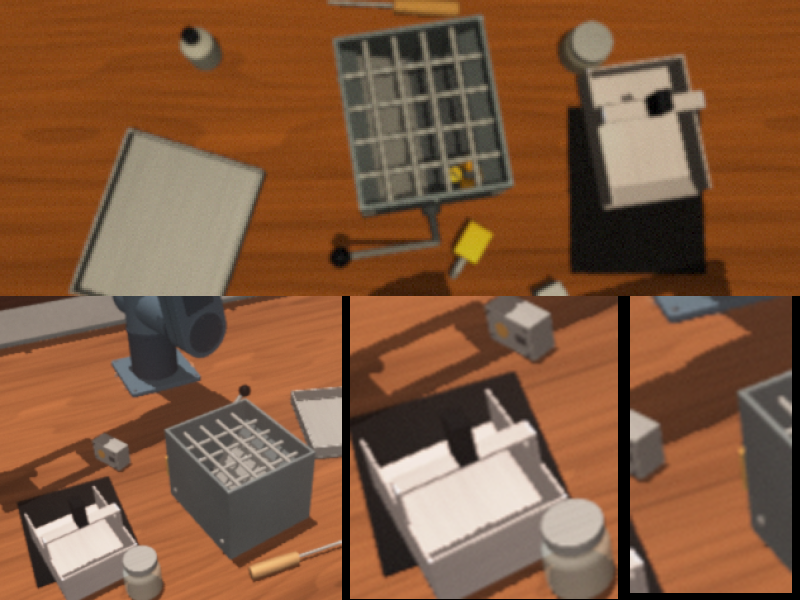

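The scoop has dropped upright and empty, too far ahead on its mat (grip at (660,103)). The padlock lies at (472,243) in front of the screen and the case at about (548,290); at least three plugs show in the right half at (460,172). Measuring the two pieces.

Run:
```python
from h import *
ld=lambda f:np.ascontiguousarray(cv2.imread("pics/"+f)[:,:,::-1])
t,sc=ld("t15.png"),ld("s15.png")
def comps(n,im,lo,hi,roi,zs,mn=15):
    k,l,st,ce=cv2.connectedComponentsWithStats(mask(im,lo,hi,roi))
    for i in range(1,k):
        if st[i,4]<mn: continue
        r=cv2.minAreaRect(np.argwhere(l==i)[:,::-1].astype(np.float32))
        print(n,st[i].tolist(),ce[i].round(1))
        for z in zs:
            P=np.array([at(n,q,z)[:2] for q in cv2.boxPoints(r)]); e=P[1]-P[0],P[2]-P[1]
            print("   z",z,P.mean(0).round(),[(round(float(np.linalg.norm(v))+2),round(float(np.degrees(np.arctan2(v[1],v[0]))))) for v in e])
print("padlock");comps("top",t,(18,120,90),(34,255,255),(275,220,315,262),(38,54))
comps("scene",sc,(10,120,60),(34,255,255),(185,180,210,270),(38,))
print("case");comps("top",t,(0,0,90),(180,90,255),(318,250,355,290),(38,54,80))
comps("scene",sc,(0,0,60),(180,90,255),(120,180,165,230),(38,))
for r in range(252,290,2): print(r,[ "%d"%v for v in cv2.cvtColor(t,cv2.COLOR_RGB2HSV)[r,318:356:2,1]])
```

```text
padlock
top [286, 230, 21, 23, 272] [296.1 240.9]
   z 38 [ 440. -105.] [(57, -31), (44, -121)]
   z 54 [ 439. -104.] [(57, -31), (43, -121)]
scene [185, 180, 25, 90, 1119] [192.9 229.5]
   z 38 [ 445. -113.] [(79, 63), (398, -23)]
case
top [328, 261, 19, 20, 230] [337.2 270.3]
   z 38 [ 354. -221.] [(41, -62), (52, -152)]
   z 54 [ 355. -218.] [(41, -62), (51, -152)]
   z 80 [ 356. -213.] [(40, -62), (50, -152)]
scene [133, 199, 29, 28, 552] [148.1 212.1]
   z 38 [ 347. -230.] [(94, 148), (125, 27)]
252 ['211', '208', '227', '222', '208', '236', '211', '209', '215', '217', '216', '211', '210', '227', '106', '51', '49', '136', '58']
254 ['218', '218', '209', '204', '215', '233', '218', '220', '213', '216', '221', '213', '214', '220', '179', '111', '48', '93', '73']
256 ['207', '215', '213', '211', '212', '212', '210', '218', '215', '206', '211', '214', '209', '213', '211', '196', '189', '203', '170']
258 ['205', '206', '219', '209', '210', '201', '216', '215', '213', '213', '219', '222', '230', '218', '215', '211', '231', '216', '210']
260 ['210', '219', '221', '213', '211', '209', '
[... 1213 characters left out ...]
42', '45', '36', '56', '52', '167', '212', '204']
280 ['196', '208', '202', '211', '185', '202', '201', '168', '58', '45', '52', '52', '47', '47', '50', '50', '98', '235', '235']
282 ['215', '206', '229', '218', '202', '217', '231', '222', '103', '53', '49', '40', '46', '49', '54', '50', '55', '136', '208']
284 ['197', '215', '196', '237', '226', '206', '202', '194', '193', '72', '42', '45', '45', '53', '48', '45', '61', '70', '177']
286 ['227', '202', '251', '219', '195', '212', '215', '216', '179', '125', '61', '52', '53', '49', '46', '48', '65', '118', '185']
288 ['200', '196', '206', '242', '230', '217', '213', '234', '213', '185', '58', '53', '51', '52', '52', '96', '165', '212', '239']
```

Run:
```python
from h import *
t=np.ascontiguousarray(cv2.imread("pics/t15.png")[:,:,::-1]); print(ray("top",(0,0))[0])
k,l,st,ce=cv2.connectedComponentsWithStats(mask(t,(0,0,25),(180,110,255),(318,256,362,310)))
i=1+np.argmax(st[1:,4]); r=cv2.minAreaRect(np.argwhere(l==i)[:,::-1].astype(np.float32)); print(st[i],r)
for z in(38,54,80):
    P=np.array([at("top",q,z)[:2] for q in cv2.boxPoints(r)]); print(z,P.round().tolist(),P.mean(0))
for q in(220,230,240,255): pass
h=cv2.cvtColor(t,cv2.COLOR_RGB2HSV)
for r_ in range(288,304,2): print(r_,h[r_,330:366:2,1].tolist())
to(438,-104,150,-0.54)
```

```text
[ 410.7481267    26.89542168 1313.66253215]
[327 261  26  31 457] ((339.6000061035156, 275.70001220703125), (30.410520553588867, 15.652474403381348), 63.43495178222656)
38 [[368.0, -188.0], [387.0, -229.0], [311.0, -264.0], [292.0, -224.0]] [ 339.48321951 -226.35892015]
54 [[369.0, -186.0], [388.0, -226.0], [312.0, -261.0], [293.0, -221.0]] [ 340.37705976 -223.18247703]
80 [[370.0, -181.0], [388.0, -221.0], [314.0, -255.0], [296.0, -216.0]] [ 341.82955016 -218.02075697]
288 [213, 234, 213, 185, 58, 53, 51, 52, 52, 96, 165, 212, 239, 211, 222, 206, 221, 208]
290 [224, 226, 220, 207, 144, 97, 58, 80, 137, 222, 197, 223, 224, 199, 205, 219, 213, 218]
292 [212, 212, 204, 209, 242, 195, 165, 180, 227, 227, 211, 232, 215, 222, 211, 220, 210, 209]
294 [223, 186, 206, 205, 208, 209, 212, 212, 235, 227, 239, 227, 222, 247, 221, 223, 222, 220]
296 [203, 203, 221, 210, 210, 206, 228, 228, 220, 226, 204, 219, 208, 199, 243, 224, 217, 216]
298 [208, 229, 207, 248, 213, 205, 255, 216, 213, 217, 226, 201, 213, 204, 227, 195, 222, 217]
300 [206, 227, 220, 210, 211, 211, 213, 189, 210, 201, 218, 210, 218, 211, 223, 205, 214, 220]
302 [219, 215, 214, 211, 234, 211, 202, 227, 206, 207, 210, 230, 209, 208, 251, 197, 221, 238]
tool cm [ 16.15 -38.51  12.25] roll 0.453 tilt [ 0.001 -0.    -1.   ]
```

```bash
python3 -m inch '[[60,1.8,-4.28,0,0],[60,1.8,-4.28,0,0],[60,1.8,-4.28,0,0],[60,1.8,-4.28,0,0],[60,1.8,-4.28,0,0],[60,1.8,-4.28,0,0],[60,1.8,-4.28,0,0],[60,1.8,-4.28,0,0],[60,1.8,-4.28,0,0],[60,0,0,0,0.15],[60,0,0,0,0.15],[60,0,0,0,0.15]]' 40
python3 -c "
from h import *
to(439,-106,24,-0.54)"
```

```text
time_s: 19.8
tcp_pos: [438.9, -100.5, 272.4]
ee_rot: [0.964, -0.265, 0.0, -0.0]
force: [-0.9, 0.1, -0.4]
finger_gap: 51.0
grip_force: 0.0
tool cm [ 0.29  0.49 24.84] roll 0.004 tilt [ 0.  0. -1.]
```

```bash
python3 -m inch '[[60,0.29,0.49,4,0],[60,0,0,4.5,0],[60,0,0,4.5,0],[60,0,0,4,0],[60,0,0,2.5,0],[60,0,0,2.5,0]]'
python3 -m inch '[[60,0,0,1.4,0],[60,0,0,1.4,0],[0,0,0,0,0],[0,0,0,0,0],[0,0,0,0,0],[0,0,0,0,0],[0,0,0,0,0]]' 40
```

```text
time_s: 20.4
tcp_pos: [438.4, -106.9, 51.0]
ee_rot: [0.965, -0.263, -0.0, -0.0]
force: [0.5, -0.2, -0.6]
finger_gap: 51.5
grip_force: 0.0
time_s: 21.1
tcp_pos: [438.6, -108.7, 24.9]
ee_rot: [0.965, -0.264, 0.001, 0.0]
force: [0.5, 0.2, -2.1]
finger_gap: 37.4
grip_force: 41.2
```

```bash
python3 -m inch '[[0,0,0,-4,0],[0,0,0,-5,0],[0,0,0,-5,0],[0,0,0,-5,0],[0,0,0,-5,0],[0,0,0,0,0.15],[0,0,0,0,0.15],[0,0,0,0,0.15],[0,0,0,0,0.15],[0,0,0,0,0.15],[0,0,0,0,0.14]]'
python3 -c "
from h import *
to(*S(50,0),187,SY-np.pi/2)"
```

```text
time_s: 22.2
tcp_pos: [438.0, -108.6, 264.6]
ee_rot: [0.755, -0.656, 0.0, -0.0]
force: [-0.5, 0.5, -1.5]
finger_gap: 37.6
grip_force: 41.2
tool cm [ -5.29 -22.86   7.76] roll -0.001 tilt [ 0. -0. -1.]
```

```bash
python3 -m inch '[[0,-0.88,-3.8,0,0],[0,-0.88,-3.8,0,0],[0,-0.88,-3.8,0,0],[0,-0.88,-3.8,0,0],[0,-0.88,-3.8,0,0],[0,-0.88,-3.8,0,0],[0,0,0,0,0],[0,0,0,3,0],[0,0,0,3,0],[0,0,0,1,0],[0,0,0,0,0]]'
python3 -c "
from h import *
to(*S(50,0),183,SY-np.pi/2)"
```

```text
time_s: 23.3
tcp_pos: [654.5, -23.2, 192.7]
ee_rot: [0.757, -0.654, -0.002, 0.001]
force: [-0.5, -0.2, -0.9]
finger_gap: 37.3
grip_force: 41.4
tool cm [ 0.15 -0.22  0.97] roll 0.005 tilt [-0.004  0.001 -1.   ]
```

```bash
python3 -m inch '[[0,0,-0.2,0.5,0],[0,0,0,0.3,0],[0,0,0,0,0],[60,0,0,0,0],[60,0,0,0,0],[60,0,0,0,0],[60,0,0,-3,0],[60,0,0,-5,0]]'
python3 -c "
from h import *
to(341,-226,270,0.436)"
```

```text
time_s: 24.1
tcp_pos: [656.0, -22.5, 263.1]
ee_rot: [0.757, -0.653, -0.004, 0.002]
force: [0.9, -0.7, 0.3]
finger_gap: 50.8
grip_force: 0.0
tool cm [15.54 34.14 -0.46] roll 1.281 tilt [-0.009  0.002 -1.   ]
```

```bash
python3 -m inch '[[60,1.94,4.27,0,0],[60,1.94,4.27,0,0],[60,1.94,4.27,0,0],[60,1.94,4.27,0,0],[60,1.94,4.27,0,0],[60,1.94,4.27,0,0],[60,1.94,4.27,0,0],[60,1.94,4.27,0,0],[60,0,0,0,0]]'
python3 -c "
from h import *
print(bot.get_state()['qpos'])
to(341,-226,24,0.436)"
```

```text
time_s: 25.0
tcp_pos: [339.1, -229.0, 266.8]
ee_rot: [0.755, -0.656, 0.0, 0.001]
force: [0.7, 1.0, 0.6]
finger_gap: 51.1
grip_force: 0.0
[-0.86625316 -0.02754507  1.7768614  -0.00227131  1.39127876  2.13577246]
tool cm [-0.32 -0.27 24.28] roll 1.275 tilt [-0.001 -0.002 -1.   ]
```

```bash
python3 -m inch '[[60,-0.32,-0.27,0,0],[60,0,0,0,-0.15],[60,0,0,0,-0.15],[60,0,0,0,-0.15],[60,0,0,0,-0.15],[60,0,0,0,-0.15],[60,0,0,0,-0.15],[60,0,0,0,-0.15],[60,0,0,0,-0.15],[60,0,0,0,-0.15],[60,0,0,0,-0.15],[60,0,0,0,-0.15]]'
python3 -m inch '[[60,0,0,3,-0.11],[60,0,0,3,-0.1],[60,0,0,4,0],[60,0,0,4,0],[60,0,0,3,0]]'
python3 -c "
from h import *
to(341,-226,24,0.436)"
```

```text
time_s: 26.2
tcp_pos: [346.6, -221.3, 266.4]
ee_rot: [0.993, 0.117, 0.0, -0.0]
force: [-0.7, 0.4, 0.1]
finger_gap: 50.9
grip_force: 0.0
time_s: 26.7
tcp_pos: [346.0, -220.7, 94.4]
ee_rot: [0.976, 0.218, -0.0, -0.001]
force: [-0.2, -0.7, 0.0]
finger_gap: 51.4
grip_force: 0.0
tool cm [-0.68  0.28  7.04] roll 0.003 tilt [-0.     0.001 -1.   ]
```

```bash
python3 -m inch '[[60,-0.68,0.28,2,0],[60,0,0,2.5,0],[60,0,0,2.4,0],[60,0,0,0,0],[0,0,0,0,0],[0,0,0,0,0],[0,0,0,0,0],[0,0,0,0,0],[0,0,0,0,0]]' 40
python3 -m inch '[[0,0,0,-4,0],[0,0,0,-5,0],[0,0,0,-5,0],[0,0,0,-5,0],[0,0,0,-5,0]]'
python3 -c "
from h import *
print(bot.get_state()['qpos'])
to(*S(-40,0),187,SY-np.pi/2)"
```

```text
time_s: 27.6
tcp_pos: [340.3, -228.4, 27.9]
ee_rot: [0.976, 0.216, 0.0, 0.001]
force: [0.9, -0.2, -1.2]
finger_gap: 37.9
grip_force: 39.7
time_s: 28.1
tcp_pos: [339.5, -227.6, 269.7]
ee_rot: [0.976, 0.216, 0.0, 0.0]
force: [1.8, -0.7, -1.6]
finger_gap: 37.8
grip_force: 40.4
[-8.65273886e-01 -3.04690070e-02  1.77253743e+00  3.97700737e-05
  1.39870907e+00  2.70158687e-01]
tool cm [28.74 -7.67  8.28] roll -1.276 tilt [ 0.001 -0.001 -1.   ]
```

```bash
python3 -m inch '[[0,4.1,-1.1,0,0],[0,4.1,-1.1,0,0],[0,4.1,-1.1,0,0],[0,4.1,-1.1,0,0],[0,4.1,-1.1,0,0],[0,4.1,-1.1,0,0],[0,4.1,-1.1,0,0],[0,0,0,0,-0.14],[0,0,0,0,-0.14],[0,0,0,0,-0.14],[0,0,0,0,-0.14],[0,0,0,0,-0.14]]'
python3 -m inch '[[0,0,0,0,-0.14],[0,0,0,0,-0.14],[0,0,0,0,-0.14],[0,0,0,0,-0.14],[0,0,0,0,0]]'
python3 -c "
from h import *
to(*S(-40,0),185,SY-np.pi/2)"
```

```text
time_s: 29.3
tcp_pos: [567.4, -37.1, 267.2]
ee_rot: [0.842, 0.54, -0.0, -0.0]
force: [-0.2, -0.2, -1.3]
finger_gap: 37.8
grip_force: 40.4
time_s: 29.8
tcp_pos: [567.4, -37.2, 267.3]
ee_rot: [0.661, 0.75, -0.0, -0.0]
force: [0.8, -0.0, -0.6]
finger_gap: 37.4
grip_force: 40.4
tool cm [0.03 0.05 8.23] roll -0.015 tilt [-0.  0. -1.]
```

```bash
python3 -m inch '[[0,0,0,3,0],[0,0,0,3,0],[0,0,0,1.3,0],[0,0,0,0.6,0],[0,0,0,0.3,0],[0,0,0,0,0]]'
python3 -m inch '[[60,0,0,0,0],[60,0,0,0,0],[60,0,0,0,0],[60,0,0,-4,0],[60,0,0,-5,0],[60,0,5,-5,0],[60,0,5,0,0],[60,0,5,0,0],[60,0,5,0,0],[60,0,5,0,0],[60,0,0,0,0]]'
python3 - <<'E'
from h import *
sc=np.ascontiguousarray(bot.camera("scene")); t=np.ascontiguousarray(bot.camera("top"));save("s20.png",sc);save("t20.png",t)
print(yaw())
def comps(n,lo,hi,roi,z):
    k,l,st,ce=cv2.connectedComponentsWithStats(mask(t if n=="top" else sc,lo,hi,roi))
    for i in range(1,k):
        if st[i,4]<25: continue
        r=cv2.minAreaRect(np.argwhere(l==i)[:,::-1].astype(np.float32)); P=np.array([at(n,q,z)[:2]-SC for q in cv2.boxPoints(r)])
        print(n,st[i].tolist(),"screen xy",np.round([[EX@p,EY@p] for p in P]).tolist())
comps("top",(17,120,80),(34,255,255),(225,125,320,230),210)
comps("top",(0,0,140),(180,50,255),(225,125,320,225),210)
E
```

```text
time_s: 30.4
tcp_pos: [568.2, -37.3, 186.1]
ee_rot: [0.662, 0.75, 0.0, 0.001]
force: [0.1, -0.5, -0.6]
finger_gap: 37.7
grip_force: 40.5
time_s: 31.5
tcp_pos: [804.4, -7.8, 300.7]
ee_rot: [0.661, 0.75, -0.002, -0.003]
force: [-0.9, -0.1, -2.4]
finger_gap: 51.2
grip_force: 0.0
1.6961109260842229
top [285, 201, 12, 13, 100] screen xy [[-75.0, -21.0], [-79.0, -48.0], [-109.0, -43.0], [-105.0, -16.0]]
top [279, 180, 12, 14, 118] screen xy [[-20.0, -15.0], [-24.0, -42.0], [-57.0, -37.0], [-53.0, -9.0]]
```

```bash
python3 -m inch '[[60,0,-4.5,-2,0],[60,3.2,-3.6,0,0],[60,3.2,-3.6,0,0],[60,3.2,-3.6,0,0],[60,3.2,-3.6,0,0],[60,3.2,-3.6,0,0],[60,3.2,-3.6,0,0],[60,3.2,-3.6,0,0],[60,3.2,-3.6,0,0],[60,3.2,-3.6,0,0],[60,0,0,0,0]]'
cat >> h.py <<'E'
def comps(im,n,lo,hi,roi,z,mn=25):
    k,l,st,ce=cv2.connectedComponentsWithStats(mask(im,lo,hi,roi))
    for i in range(1,k):
        if st[i,4]<mn: continue
        r=cv2.minAreaRect(np.argwhere(l==i)[:,::-1].astype(np.float32)); P=np.array([at(n,q,z)[:2] for q in cv2.boxPoints(r)]); e=P[1]-P[0],P[2]-P[1]
        c=P.mean(0); print(n,st[i].tolist(),"c",c.round(),"scr",[round(float(EX@(c-SC))),round(float(EY@(c-SC)))],[(round(float(np.linalg.norm(v))),round(float(np.degrees(np.arctan2(v[1],v[0]))))) for v in e])
E
python3 - <<'E'
from h import *
sc=np.ascontiguousarray(bot.camera("scene")); t=np.ascontiguousarray(bot.camera("top"));save("s21.png",sc);save("t21.png",t)
comps(t,"top",(17,120,80),(34,255,255),(225,125,320,230),210)
comps(t,"top",(0,0,140),(180,50,255),(225,125,320,225),210)
d=cv2.absdiff(t,np.ascontiguousarray(cv2.imread("pics/t15.png")[:,:,::-1])).max(2); d[:,:225]=0;d[:120]=0; d[232:]=0; d[:,322:]=0
k,l,st,ce=cv2.connectedComponentsWithStats((d>60).astype(np.uint8)); print([s.tolist() for s in st[1:] if s[4]>25])
E
```

```text
time_s: 32.7
tcp_pos: [389.8, 233.2, 333.4]
ee_rot: [0.66, 0.751, 0.002, 0.0]
force: [-0.0, -0.1, -0.6]
finger_gap: 51.4
grip_force: 0.0
top [257, 145, 23, 19, 349] c [656. -22.] scr [49, 2] [(55, -85), (47, -176)]
top [285, 201, 12, 13, 103] c [521. -76.] scr [-92, -32] [(28, -91), (30, 178)]
top [260, 180, 31, 18, 374] c [569. -37.] scr [-39, -1] [(76, -81), (35, -172)]
[[258, 146, 21, 19, 317], [266, 181, 11, 5, 31], [281, 184, 10, 10, 79], [267, 186, 13, 10, 103], [261, 188, 4, 10, 28]]
```

Numbers show both pieces standing on the grate where set: padlock at screen (49,2), case at (-39,-1). Check the tray and all yellow spots, then transfer.

Run:
```python
from h import *
ld=lambda f:np.ascontiguousarray(cv2.imread("pics/"+f)[:,:,::-1])
t=ld("t20.png"); print("tray");comps(t,"top",(0,0,90),(180,60,255),(85,170,205,295),35,500)
print("yellow anywhere");comps(t,"top",(19,140,60),(34,255,255),(0,90,512,384),10,8)
to(*S(-40,0),260,SY-np.pi/2)
```

```text
tray
top [100, 186, 90, 95, 4172] c [466. 328.] scr [-90, 376] [(245, -18), (200, -111)]
top [160, 253, 23, 30, 504] c [371. 255.] scr [-194, 317] [(79, -8), (63, -99)]
yellow anywhere
top [285, 203, 7, 9, 51] c [541. -87.] scr [-74, -46] [(18, -91), (24, 178)]
tool cm [-28.81  13.77   7.35] roll -0.014 tilt [ 0.005  0.001 -1.   ]
```

```bash
python3 -m inch '[[60,-4.1,1.97,0,0],[60,-4.1,1.97,0,0],[60,-4.1,1.97,0,0],[60,-4.1,1.97,0,0],[60,-4.1,1.97,0,0],[60,-4.1,1.97,0,0],[60,-4.2,1.95,2.5,0],[60,0,0,4.5,0],[60,0,0,0,0]]'
python3 -c "
from h import *
to(*S(-40,0),186,SY-np.pi/2)"
```

```text
time_s: 33.7
tcp_pos: [564.0, -37.3, 255.7]
ee_rot: [0.663, 0.748, -0.003, -0.006]
force: [-1.4, 0.7, -0.1]
finger_gap: 51.4
grip_force: 0.0
tool cm [-0.04  0.46  6.96] roll -0.021 tilt [-0.012  0.003 -1.   ]
```

```bash
python3 -m inch '[[60,0,0.4,3,0],[60,0,0,2.5,0],[60,0,0,1.4,0],[60,0,0,0,0],[0,0,0,0,0],[0,0,0,0,0],[0,0,0,0,0],[0,0,0,0,0],[0,0,0,-4,0],[0,0,0,-4,0],[0,0,0,0,0]]' 40
python3 -c "
from h import *
to(511,317,100)"
```

```text
time_s: 34.8
tcp_pos: [574.9, -35.3, 280.0]
ee_rot: [0.661, 0.75, 0.003, 0.005]
force: [0.9, 0.6, -0.5]
finger_gap: 36.7
grip_force: 41.7
tool cm [35.83 -2.14 17.82] roll None tilt [ 0.012 -0.003 -1.   ]
```

```bash
python3 -m inch '[[0,4.4,-0.2,0,0],[0,4.5,-0.2,0,0],[0,4.5,-0.2,0,0],[0,4.5,-0.2,0,0],[0,4.5,-0.2,0,0],[0,4.5,-0.2,0,0],[0,4.5,-0.2,0,0],[0,4.4,-0.3,0,0],[0,0,0,4,0],[0,0,0,4.5,0],[0,0,0,4.5,0],[0,0,0,4.5,0]]'
python3 -m inch '[[0,0,0,2.5,0],[0,0,0,2.5,0],[0,0,0,1,0],[0,0,0,0,0]]'
python3 -c "
from h import *
to(511,317,37)"
```

```text
time_s: 36.0
tcp_pos: [510.1, 318.8, 96.6]
ee_rot: [0.661, 0.75, 0.0, 0.0]
force: [0.6, 0.3, -1.6]
finger_gap: 36.9
grip_force: 41.6
time_s: 36.4
tcp_pos: [507.6, 318.3, 39.9]
ee_rot: [0.661, 0.75, -0.002, -0.001]
force: [-10.7, -3.2, 18.0]
finger_gap: 37.5
grip_force: 43.9
tool cm [-0.17  0.32  0.29] roll None tilt [-0.005 -0.001 -1.   ]
```

Contact with the tray floor; release and go for the padlock.

```bash
python3 -m inch '[[0,0,0,-0.4,0],[60,0,0,0,0],[60,0,0,0,0],[60,0,0,0,0],[60,0,0,-4,0],[60,0,0,-5,0],[60,0,0,-5,0],[60,0,0,-5,0],[60,0,0,-5,0]]'
python3 -c "
from h import *
to(*S(49,1),270,SY-np.pi/2)"
```

```text
time_s: 37.3
tcp_pos: [510.2, 318.3, 283.9]
ee_rot: [0.662, 0.75, -0.0, -0.0]
force: [1.1, 1.0, -0.1]
finger_gap: 51.2
grip_force: 0.0
tool cm [-35.72  10.19   1.39] roll -0.016 tilt [-0. -0. -1.]
```

```bash
python3 -m inch '[[60,-4.46,1.27,0,0],[60,-4.46,1.27,0,0],[60,-4.46,1.27,0,0],[60,-4.46,1.27,0,0],[60,-4.46,1.27,0,0],[60,-4.46,1.27,0,0],[60,-4.46,1.27,0,0],[60,-4.46,1.27,0,0],[60,0,0,3,0],[60,0,0,0,0]]'
python3 -c "
from h import *
to(*S(49,1),184,SY-np.pi/2)"
```

```text
time_s: 38.3
tcp_pos: [654.0, -24.3, 247.1]
ee_rot: [0.663, 0.749, -0.002, -0.004]
force: [0.2, 0.2, -0.9]
finger_gap: 51.1
grip_force: 0.0
tool cm [0.05 0.24 6.31] roll -0.019 tilt [-0.008  0.002 -1.   ]
```

```bash
python3 -m inch '[[60,0,0.25,3,0],[60,0,0,2.3,0],[60,0,0,1,0],[60,0,0,0,0],[0,0,0,0,0],[0,0,0,0,0],[0,0,0,0,0],[0,0,0,0,0],[0,0,0,-4,0],[0,0,0,-4,0],[0,0,0,0,0]]' 40
python3 -c "
from h import *
to(411,348,280)"
```

```text
time_s: 39.4
tcp_pos: [661.0, -23.2, 276.4]
ee_rot: [0.662, 0.75, 0.003, 0.005]
force: [0.7, 0.6, -0.1]
finger_gap: 37.0
grip_force: 40.5
tool cm [ 39.94 -20.17  -0.75] roll None tilt [ 0.012 -0.003 -1.   ]
```

```bash
python3 -m inch '[[0,4,-2,0,0],[0,4,-2.05,0,0],[0,4,-2,0,0],[0,4,-2.05,0,0],[0,4,-2,0,0],[0,4,-2,0,0],[0,4,-2,0,0],[0,4,-2.05,0,0],[0,4,-2,0,0],[0,4,-2,0,0],[0,0,0,0,0]]'
python3 -m inch '[[0,0,0,4,0],[0,0,0,4.5,0],[0,0,0,4.5,0],[0,0,0,4,0],[0,0,0,4,0],[0,0,0,2,0],[0,0,0,0,0]]'
python3 -c "
from h import *
to(411,348,36)"
```

```text
time_s: 40.5
tcp_pos: [404.6, 353.1, 268.9]
ee_rot: [0.659, 0.752, 0.0, -0.001]
force: [0.6, -0.4, -1.4]
finger_gap: 37.3
grip_force: 40.5
time_s: 41.2
tcp_pos: [407.3, 347.8, 36.8]
ee_rot: [0.662, 0.75, -0.002, -0.001]
force: [-0.7, -0.6, -1.2]
finger_gap: 37.3
grip_force: 40.8
tool cm [-0.03  0.37  0.07] roll None tilt [-0.004 -0.002 -1.   ]
```

```bash
python3 -m inch '[[0,0,0,0.3,0],[60,0,0,0,0],[60,0,0,0,0],[60,0,0,0,0],[60,0,0,-4,0],[60,0,0,-5,0],[60,0,0,-5,0],[60,0,0,-5,0],[60,0,0,-5,0],[60,0,0,0,0]]'
python3 -m inch '[[60,0,0,0,0.15],[60,0,0,0,0.15],[60,0,0,0,0.15],[60,0,0,0,0.15],[60,0,0,0,0.15],[60,0,0,0,0.15],[60,0,0,0,0.15],[60,0,0,0,0.15],[60,0,0,0,0.15],[60,0,0,0,0.15],[60,0,0,0,0.06]]'
python3 - <<'E'
from h import *
sc=np.ascontiguousarray(bot.camera("scene")); t=np.ascontiguousarray(bot.camera("top"));save("s30.png",sc);save("t30.png",t)
print("plug, grate level / floor level"); 
for z in(165,14): comps(t,"top",(14,110,40),(34,255,255),(232,135,312,220),z,6)
print("scene"); comps(sc,"scene",(14,110,40),(34,255,255),(198,175,300,232),165,4)
to(*S(-170,127),260,SY); print(yaw())
E
```

```text
time_s: 42.2
tcp_pos: [411.5, 351.1, 284.7]
ee_rot: [0.661, 0.75, 0.007, 0.003]
force: [-0.3, 0.4, -0.7]
finger_gap: 51.1
grip_force: 0.0
time_s: 43.3
tcp_pos: [408.2, 349.1, 275.9]
ee_rot: [0.998, 0.065, 0.0, 0.0]
force: [-0.0, 0.3, -0.8]
finger_gap: 51.1
grip_force: 0.0
plug, grate level / floor level
top [285, 200, 13, 14, 125] c [525. -81.] scr [-88, -37] [(31, -85), (34, -175)]
top [285, 200, 13, 14, 125] c [540. -95.] scr [-75, -53] [(35, -85), (39, -175)]
scene
tool cm [-2.48 27.78  1.59] roll -0.005 tilt [ 0.  0. -1.]
0.1355197952345024
```

Run:
```python
from h import *
t=np.ascontiguousarray(cv2.imread("pics/t30.png")[:,:,::-1]); h=cv2.cvtColor(t,cv2.COLOR_RGB2HSV).astype(int)
for r in range(196,220): print(r," ".join("%3d"%h[r,c,2] if h[r,c,1]>110 and h[r,c,0]>8 else "  ." for c in range(262,308)))
print("floor cells px", [px("top",[*S(x,y),15]).round() for x,y in((-108,-92),(-108,-8),(-30,-92),(-30,-8))])
```

```text
196   .   .   .   .   .   .   .   .   .   .   .   .   .   .   .   .   .   .   .   .   .   .   .   .   .   .   .   .   .   .   .   .   .   .   .   .   .   .   .   .   .   .   .   .   .   .
197   .   .   .   .   .   .   .   .   .   .   .   .   .   .   .   .   .   .   .   .   .   .   .   .   .   .   .   .   .   .   .   .   .   .   .   .   .   .   .   .   .   .   .   .   .   .
198   .   .   .   .   .   .   .   .   .   .   .   .   .   .   .   .   .   .   .   .   .   .   .   .   .   .   .   .   .   .   .   .   .   .   .   .   .   .   .   .   .   .   .   .   .   .
199   .   .   .   .   .   .   .   .   .   .   .   .   .   .   .   .   .   .   .   .   .   .   .   .   .   .   .   .   .   .   .   .   .   .   .   .   .   .   .   .   .   .   .   .   .   .
200   .   .   .   .   .   .   .   .   .   .   .   .   .   .   .   .   .   .   .   .   .   .   .   .   .   .   .   .   .   .   .   . 155 148   .   .   .   .   .   .   .   .   .   .   .   .
201   .   .   .   .   .   .   .   .   .   .   .   .   .   .   .   .   .   .   .   .   .   .   .   .   .   .   .   .   . 114 117 144 174 162   .   .   .   .   . 
[... 2811 characters left out ...]
   .   .   .   .   .   .   .   .   .
217   .   .   .   .   .   .   .   .   .   .   .   .   .   .   .   .   .   .   .   .   .   .   .   .   .   .   .   .   .   .   .   .   .   .   .   .   .   .   .   .   .   .   .   .   .   .
218   .   .   .   .   .   .   .   .   .   .   .   .   .   .   .   .   .   .   .   .   .   .   .   .   .   .   .   .   .   .   .   .   .   .   .   .   .  50  60  62  67  71  80  88  94 104
219   .   .   .   .   .   .   .   .   .   .   .   .   .   .   .   .   .   .   .   .   .   .   .   .   .   .   .   .   .   .   .   .  58  65  70  76  84  92  98  99 102 112 118 121 125 127
floor cells px [array([305., 216.]), array([277., 220.]), array([301., 190.]), array([273., 194.])]
```

Run:
```python
from h import *
ld=lambda f:np.ascontiguousarray(cv2.imread("pics/"+f)[:,:,::-1])
for f in("top0.png","t15.png","t30.png"): print(f); comps(ld(f),"top",(18,140,40),(40,255,255),(0,90,512,384),10,6)
for f in("s15.png","s30.png"): print(f); comps(ld(f),"scene",(18,140,40),(40,255,255),(60,150,420,384),10,6)
```

```text
top0.png
top [358, 192, 14, 6, 59] c [ 575. -317.] scr [-73, -278] [(15, -3), (39, -91)]
top [357, 206, 13, 6, 58] c [ 531. -310.] scr [-115, -265] [(14, -11), (36, -99)]
top [355, 229, 31, 11, 164] c [ 457. -327.] scr [-191, -271] [(20, -12), (91, -100)]
t15.png
top [285, 201, 12, 13, 87] c [539. -94.] scr [-76, -53] [(32, -85), (36, -175)]
top [286, 230, 21, 23, 273] c [ 440. -108.] scr [-176, -53] [(57, -31), (43, -121)]
t30.png
top [285, 201, 12, 13, 90] c [539. -94.] scr [-76, -53] [(32, -85), (36, -175)]
top [128, 247, 21, 15, 257] c [410. 354.] scr [-142, 410] [(58, -91), (40, -179)]
s15.png
s30.png
scene [317, 165, 15, 7, 61] c [348. 394.] scr [-197, 457] [(59, 103), (37, -19)]
```

Three plugs are clearly visible on the right floor, the fourth probably behind a bar; I'll look again after the lever moves. Now the lever.

```bash
python3 -m inch '[[60,-0.35,4,0,0],[60,-0.35,4,0,0],[60,-0.35,4,0,0],[60,-0.35,4,0,0],[60,-0.35,4,0,0],[60,-0.35,4,0,0],[60,-0.35,3.8,0,0],[60,0,0,2,0],[60,0,0,0,0]]'
python3 -c "
from h import *
to(*S(-170,131),146,SY)"
```

```text
time_s: 44.3
tcp_pos: [420.4, 69.4, 254.3]
ee_rot: [0.998, 0.067, -0.002, -0.0]
force: [-0.2, -0.4, 0.2]
finger_gap: 51.1
grip_force: 0.0
tool cm [ 0.13 -0.49 10.83] roll -0.006 tilt [-0.004  0.    -1.   ]
```

```bash
python3 -m inch '[[60,0.1,-0.7,3,0],[60,0,0,4,0],[60,0,0,4,0],[60,0,0,0,0],[60,0,2.4,-1.1,0],[60,0,3,-2.1,0],[60,0,3,-1.3,0],[60,0,3,-0.75,0],[60,0,2.8,-0.2,0],[60,0,0,0,0],[60,0,0,0,0]]'
python3 -c "
from h import *
s=bot.get_state();p=s['tcp_pos'];print(EX@(p[:2]-SC),EY@(p[:2]-SC),p[2])"
```

```text
time_s: 45.4
tcp_pos: [441.5, -63.0, 202.1]
ee_rot: [0.998, 0.068, 0.001, 0.0]
force: [-0.2, -0.5, -0.2]
finger_gap: 51.7
grip_force: 0.0
-168.68403716411126 -8.070129579624613 202.12024710844696
```

```bash
python3 -m inch '[[60,0,0,-4,0],[60,0,0,-5,0],[60,-3,0,0,0],[60,0,0,0,0]]'
python3 - <<'E'
from h import *
ld=lambda f:np.ascontiguousarray(cv2.imread("pics/"+f)[:,:,::-1])
t=ld("t30.png"); n=np.ascontiguousarray(bot.camera("top")); sc=np.ascontiguousarray(bot.camera("scene")); save("t31.png",n)
# scoop moved since? 
d=cv2.absdiff(ld("t15.png"),t).max(2)[140:260,335:425]; print("diff",(d>50).sum())
h=cv2.cvtColor(t,cv2.COLOR_RGB2HSV)
for r in range(162,182): print(r," ".join("%3d"%h[r,c,2] for c in range(378,404)))
comps(t,"top",(0,0,0),(180,255,50),(376,160,404,184),162,10)
print("light"); comps(t,"top",(0,0,100),(180,70,255),(345,145,420,230),68,100)
k=px("scene",[*S(-170,0),210]).astype(int); m=mask(sc,(0,0,0),(180,255,45),(k[0]-14,k[1]-12,k[0]+15,k[1]+12)); print(m.sum()//255)
q=np.argwhere(m)[:,::-1].mean(0); o,dd=ray("scene",q); nn=np.r_[EX,0]; p=o+dd*((nn@np.r_[S(-170,0),0]-nn@o)/(nn@dd)); print("lever",k,q,p,np.arctan2(EY@(p[:2]-SC),p[2]-20))
comps(n,"top",(14,110,40),(34,255,255),(232,135,312,220),14,6)
E
```

```text
time_s: 45.8
tcp_pos: [409.7, -65.8, 292.5]
ee_rot: [0.998, 0.069, 0.001, 0.0]
force: [-0.0, -0.5, -0.4]
finger_gap: 51.5
grip_force: 0.0
diff 131
162 197 194 194 193 194 198 194 193 194 196 198 199 197 196 188 187 177 140  84  48  50  45  53  52  65 104
163 195 192 193 194 194 191 195 195 199 193 190 186 188 179 166 160 155 134  81  51  52  51  45  48  55  92
164 194 194 193 194 197 196 195 193 189 176 159 149 148 135 113 100 106  97  75  54  49  48  48  48  61  88
165 195 195 192 195 199 198 191 185 169 134  98  78  74  63  51  38  53  63  68  57  58  63  65  71  84 108
166 197 195 197 195 196 189 176 152 121  77  41  32  26  22  29  24  32  61  85  93  99 109 118 126 142 152
167 195 198 197 193 180 157 130  85  53  29  22  19  23  25  26  20  34  71 117 143 153 158 165 172 182 185
168 190 194 192 186 155 102  61  33  17   9  14  17  18  24  23  25  33  79 142 177 184 189 189 187 187 189
169 178 180 182 167 126  62  16  14   0   3   7  21  21  26  27  20  29  71 136 184 194 193 194 191 193 194
170 176 180 179 159 109  47  13   0   1   2   3  17  24  26  25  21  29  61 136 180 194 1
[... 953 characters left out ...]
8 201 199 193 157  94  60  54  49  53
180 198 196 195 197 202 196 197 194 195 198 198 198 198 200 200 199 198 197 201 194 162 105  61  52  52  51
181 197 199 200 198 199 194 197 201 198 200 197 199 201 195 203 201 196 198 199 195 176 128  70  52  52  53
top [397, 160, 5, 5, 14] c [ 640. -373.] scr [-15, -343] [(9, -64), (13, -157)]
top [383, 165, 13, 12, 109] c [ 617. -345.] scr [-34, -312] [(31, -79), (27, -172)]
light
top [353, 152, 59, 73, 2708] c [ 597. -363.] scr [-57, -327] [(162, -82), (209, -175)]
61
lever [211 162] [211.62295082 161.73770492] [439.06789335 -55.05543144 211.77189068] 0.0007121912665790599
top [284, 200, 14, 13, 92] c [542. -94.] scr [-74, -53] [(36, -85), (36, -175)]
```

Run:
```python
from h import *
p=at("top",(391.8,170.2),162); print(p); to(p[0],p[1],250,0.12)
```

```text
[ 619.40553534 -352.58668495  162.        ]
tool cm [16.74 31.24  4.09] roll 0.017 tilt [ 0.  0. -1.]
```

```bash
python3 -m inch '[[60,2.1,3.9,0,0],[60,2.1,3.9,0,0],[60,2.1,3.9,0,0],[60,2.1,3.9,0,0],[60,2.1,3.9,0,0],[60,2.1,3.9,0,0],[60,2.1,3.9,0,0],[60,2.1,3.9,0,0.02],[60,0,0,4,0],[60,0,0,4,0],[60,0,0,0,0]]' 60
python3 -c "
from h import *
to(619.4,-352.6,120,0.12)"
```

```text
time_s: 47.0
tcp_pos: [617.5, -350.3, 201.0]
ee_rot: [0.998, 0.058, -0.006, -0.006]
force: [-0.9, 1.1, -0.4]
finger_gap: 51.2
grip_force: 0.0
tool cm [0.25 0.34 8.09] roll -0.004 tilt [-0.013  0.011 -1.   ]
```

```bash
python3 -m inch '[[60,0.1,0.25,2.5,0],[60,0,0,2.5,0],[60,0,0,1.8,0],[60,0,0,1.2,0],[60,0,0,0,0]]'
python3 -m inch '[[0,0,0,0,0],[0,0,0,0,0],[0,0,0,0,0],[0,0,0,0,0],[0,0,0,0,0],[0,0,0,-1.5,0],[0,0,0,-1.5,0],[0,0,0,0,0]]' 80
python3 -c "
from h import *
print(bot.get_state()['ft_torque']);to(534,-353,124)"
```

```text
time_s: 47.5
tcp_pos: [621.1, -354.9, 129.6]
ee_rot: [0.998, 0.058, -0.001, -0.001]
force: [-0.7, -0.6, 0.8]
finger_gap: 51.0
grip_force: 0.0
time_s: 48.3
tcp_pos: [622.5, -356.9, 164.1]
ee_rot: [0.998, 0.058, 0.002, 0.002]
force: [0.6, 0.3, -1.8]
finger_gap: 18.6
grip_force: 78.2
[-0.02593885 -0.05146701  0.00922956]
tool cm [-8.76 -1.42  3.97] roll None tilt [ 0.004 -0.003 -1.   ]
```

```bash
python3 -m inch '[[0,-2,-0.3,0,0],[0,-3,-0.5,0,0],[0,-2.5,-0.4,0,0],[0,-1.3,-0.2,0,0],[0,0,0,0,0],[0,0,0,1.5,0],[0,0,0,1,0],[0,0,0,0.5,0],[0,0,0,0,0],[0,0,0,0,0]]'
```

```text
time_s: 49.3
tcp_pos: [532.5, -351.6, 132.6]
ee_rot: [0.998, 0.058, 0.0, -0.0]
force: [-4.8, 3.3, 12.5]
finger_gap: 19.0
grip_force: 80.8
```

```bash
python3 -m inch '[[0,0,0,0.3,0],[0,0,0,0,0],[22,0,0,0,0],[24,0,0,0,0],[30,0,0,0,0],[60,0,0,0,0],[60,0,0,0,0],[60,0,0,-3,0],[60,0,0,-4,0],[60,0,0,-5,0]]'
python3 -m inch '[[60,-4,2,0,0],[60,-4,2,0,0],[60,-4,2,0,0],[60,-4,2,0,0],[60,-4,2,0,0],[60,-4,2,0,0],[60,-4,2,0,0],[60,0,0,0,0],[60,0,0,0,0]]'
python3 - <<'E'
from h import *
t=np.ascontiguousarray(bot.camera("top")); sc=np.ascontiguousarray(bot.camera("scene")); save("t40.png",t); save("s40.png",sc)
print("scoop light");comps(t,"top",(0,0,100),(180,70,255),(340,160,425,262),30,60)
print("grip");comps(t,"top",(0,0,0),(180,255,30),(372,185,402,222),162,30)
print("tray");comps(t,"top",(0,0,90),(180,60,255),(85,170,205,300),35,400)
print("padlock");comps(t,"top",(17,120,60),(34,255,255),(85,170,205,300),58,20)
print("case");comps(t,"top",(0,0,140),(180,60,255),(120,195,180,240),58,60)
print("plugs");comps(t,"top",(14,110,40),(34,255,255),(232,135,312,220),14,6)
print("jar/oil diff vs start");t0=np.ascontiguousarray(cv2.imread("pics/top0.png")[:,:,::-1])
for roi in((335,125,372,160),(145,128,172,158)):
    for im in(t0,t): comps(im,"top",(0,0,90),(180,80,255),roi,80,40)
k=px("scene",[*S(-170,0),210]).astype(int); m=mask(sc,(0,0,0),(180,255,45),(k[0]-14,k[1]-12,k[0]+15,k[1]+12)); q=np.argwhere(m)[:,::-1].mean(0); print("knob",k,q)
E
```

```text
time_s: 50.3
tcp_pos: [531.4, -351.5, 246.2]
ee_rot: [0.998, 0.058, -0.002, -0.002]
force: [1.3, -0.9, -0.3]
finger_gap: 51.0
grip_force: 0.0
time_s: 51.2
tcp_pos: [269.4, -524.2, 247.1]
ee_rot: [0.998, 0.056, 0.0, -0.001]
force: [1.2, 0.3, -0.3]
finger_gap: 51.7
grip_force: 0.0
scoop light
top [354, 178, 59, 77, 2950] c [ 511. -370.] scr [-144, -322] [(167, -83), (207, -176)]
grip
top [384, 199, 11, 10, 91] c [ 531. -340.] scr [-119, -295] [(26, -91), (24, 177)]
tray
top [100, 186, 91, 101, 5323] c [465. 328.] scr [-90, 375] [(244, -18), (203, -110)]
padlock
top [127, 246, 22, 16, 281] c [411. 345.] scr [-142, 400] [(59, -84), (40, -172)]
case
top [120, 195, 60, 45, 2340] c [514. 312.] scr [-44, 353] [(169, -91), (125, -180)]
plugs
top [284, 200, 14, 14, 126] c [540. -94.] scr [-75, -53] [(36, -85), (39, -175)]
jar/oil diff vs start
top [346, 131, 20, 23, 328] c [ 718. -280.] scr [75, -262] [(55, -91), (65, 177)]
top [345, 131, 21, 23, 320] c [ 722. -280.] scr [78, -262] [(57, -46), (57, -138)]
top [151, 135, 16, 16, 150] c [725. 285.] scr [161, 296] [(40, -44), (42, -136)]
top [151, 135, 16, 16, 155] c [726. 284.] scr [161, 295] [(42, -44), (42, -136)]
knob [211 162] [211.70175439 162.42105263]
```

Run:
```python
from h import *
ld=lambda f:np.ascontiguousarray(cv2.imread("pics/"+f)[:,:,::-1])
t=ld("t40.png"); print("box loose"); comps(t,"top",(8,75,18),(38,255,255),(234,140,308,216),14,4)
sc=ld("s40.png"); print("scene box loose"); comps(sc,"scene",(8,75,18),(38,255,255),(205,184,296,228),14,4)
for f in("t31.png","t40.png"): print(f); comps(ld(f),"top",(18,140,35),(40,255,255),(0,90,512,384),10,5)
def dif(a,b,roi):
    d=cv2.absdiff(ld(a),ld(b)).max(2); x0,y0,x1,y1=roi; k,l,st,ce=cv2.connectedComponentsWithStats((d[y0:y1,x0:x1]>45).astype(np.uint8)); return [(s+[x0,y0,0,0,0]).tolist() for s in st[1:] if s[4]>12]
print("tray",dif("t15.png","t40.png",(90,175,200,295)))
print("bench",dif("top0.png","t40.png",(0,90,512,300)))
```

```text
box loose
top [303, 140, 5, 25, 72] c [ 706. -143.] scr [82, -124] [(12, -91), (74, 178)]
top [234, 188, 5, 28, 77] c [559.  67.] scr [-34, 104] [(12, -91), (80, 179)]
top [284, 200, 14, 15, 155] c [540. -94.] scr [-75, -53] [(39, -91), (42, 178)]
top [300, 204, 2, 6, 9] c [ 541. -124.] scr [-79, -82] [(3, -91), (15, 178)]
scene box loose
scene [205, 184, 7, 5, 27] c [275. -10.] scr [-326, 68] [(20, 63), (23, -23)]
scene [272, 184, 24, 19, 232] c [400. 214.] scr [-171, 273] [(68, 127), (124, 7)]
t31.png
top [285, 201, 11, 9, 57] c [547. -93.] scr [-69, -53] [(30, -91), (24, 178)]
top [127, 247, 22, 15, 269] c [411. 356.] scr [-140, 411] [(60, -84), (40, -172)]
t40.png
top [285, 201, 12, 13, 94] c [540. -94.] scr [-75, -52] [(32, -85), (36, -176)]
top [127, 247, 22, 15, 267] c [411. 356.] scr [-140, 411] [(60, -84), (40, -172)]
tray [[138, 209, 28, 18, 100], [121, 245, 29, 17, 348]]
bench [[278, 139, 4, 10, 23], [263, 140, 3, 11, 23], [280, 153, 4, 12, 23], [284, 169, 3, 12, 19], [269, 171, 3, 13, 17], [356, 178, 24, 6, 73], [385, 178, 19, 5, 48], [381, 182, 21, 18, 160], [404, 183, 4, 11, 24], [348, 184, 39, 66, 859], [287, 186, 3, 12, 20], [393, 186, 21, 23, 189], [285, 200, 12, 14, 93], [380, 201, 30, 52, 468], [275, 205, 3, 11, 17], [399, 207, 12, 7, 56], [138, 209, 28, 18, 85], [384, 213, 73, 81, 1632], [286, 223, 16, 12, 77], [289, 230, 26, 11, 142], [278, 234, 10, 11, 77], [121, 245, 29, 17, 343], [221, 250, 82, 50, 837], [361, 250, 17, 5, 53], [384, 251, 13, 4, 38], [315, 257, 91, 41, 1800], [305, 264, 9, 12, 79], [400, 293, 51, 7, 256]]
```

```bash
python3 -c "
from rig import bot
print(bot.finish_job())"
```

```text
the job is handed in; nothing more can be done
None
```

I handed the job in at about 51 s, and the camera readings at that point met every end condition I could check. The case and padlock are in the tray and the scoop is upright and empty near the middle of its mat. The lever is upright, and the jar and bottle have barely moved (the screwdriver's position was not measured). Both large pieces went over the near rim during tipping, so I put them back on the grate before moving them to the tray. Three plugs show clearly in the right half of the box; the fourth I judge is there only from a small patch beside a bar.

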